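# Mount the wide honing plate in its sprung holder

### The job

Take the wide honing plate from the sloping drying rest and mount it, dark face up, in the plate holder: hook either end under the fixed lip, then press the other end down past the spring jaw until the plate lies flat on its bed, straight and centred across it. Press firmly but do not slam or force it, and leave the narrow plate, the bottle and the tin where they are.

Things in the scene. Friction and masses are not known exactly. Their poses are not given: they have to be found in the camera images.
- wide_plate: Honing plate to mount: aluminium slab, dark top face, 152 long (x), 52 wide (y), 14 mm thick (z), 0.24 to 0.48 kg. The last 8 mm of each end is cut down to a tongue, the bottom 5 mm; both ends alike. Origin: centre of the underside; z out of the dark face. Starts on either slat of the rest, sloping 40 degrees, dark face up and towards the robot, -x end low.
- narrow_plate: Bystander: plate of the same length, thickness and ends but only 25 mm wide, lying the same way on the other slat. Origin at the centre of its underside.
- rest: Fixed wooden drying rest: board 150 (x) x 200 (y) x 14 mm, two slats 20 mm wide, 166 long, at y = -45 and +45 mm, rising 40 degrees towards +x, each with a low toe stop, 10 mm, at its lower end. Beside a plate's middle fingers may reach 10 mm past its underside. 150 mm high with plates. Origin at the centre of the board's underside.
- holder: Wooden base, fixed, 306 (x) x 92 (y) x 14 mm, of the plate holder. The carriage on it (bed, lip, spring jaw) may stand up to 30 mm either way along x, clamped where last left: find it by touch or sight. The carriage's sides are open: fingers straddling a plate on the bed have 15 mm free below its underside. Origin: centre of the base's underside; x from lip to spring jaw, z up.
- bed_mid (a point): Point over the base's centre at the height of the bed's top, 34 mm up (bed 150 x 34 mm, its centre up to 30 mm to either side of this along x, dead on across); axes as the holder. A mounted plate's underside is at this height, its top 14 mm above.
- lip_mid (a point): Where the fixed lip's lower edge is when the carriage is in mid position: 70.5 mm to -x of the bed's centre, 7 mm over the bed. Lip 5 mm thick, 56 wide, over a pocket 6 mm deep closed by the jaw's face, 76.5 mm from the bed's centre. The tongue slides in along the bed with the plate sloping down to it 5 to 10 degrees; hooked, it cannot be lifted.
- nose_mid (a point): Where the spring jaw's nose tip is with the carriage in mid position: 72.5 mm to +x of the bed's centre, 6.5 mm over the bed; above it a ramp 25 degrees off vertical up to 17 mm. Jaw 50 mm wide, gives 7 mm to +x, spring 6.5 N + 1.3 N/mm. A hooked plate rests 12 mm up on it; 10 to 20 N straight down, 20 mm in from this end, snap it home, and the jaw holds it.
- fluid_bottle: Bystander: white bottle, 38 mm across, 105 high, standing loose. Origin at the centre of its base.
- wax_tin: Bystander: low round steel tin, 48 mm across, 32 high, standing loose nearer the robot. Origin at the centre of its base.
Mind the look-alikes: they are no part of the job. Leave any orange look-alike of the wide_plate alone.

How it is judged:
At the end, for the whole second after the job is handed in: The wide plate lies dark face up on the holder's bed, level within 0.02 rad and its underside within 1.5 mm of the bed's height, hooked under the lip and held by the spring jaw (nothing else lies level there), within 6 mm of the middle across and 0.05 rad in direction, at rest (z of wide_plate in the frame of bed_mid between -0.0015 and 0.0015 m and angle between wide_plate's own z axis and vertical below 0.02 rad and x of wide_plate in the frame of bed_mid between -0.034 and 0.034 m and y of wide_plate in the frame of bed_mid between -0.006 and 0.006 m and angle between the x axis of wide_plate and the x axis of holder, either way round below 0.05 rad and linear speed of wide_plate below 0.01 m/s); the robot touches nothing.
It fails at once if the plate is slammed or forced: more than 60 N between the wide plate and the holder (contact force between wide_plate and holder above 60 N).
It fails at once if the narrow plate is moved more than 20 mm (distance of narrow_plate from where it was at the start of the episode above 0.02 m).
It fails at once if the bottle is moved more than 20 mm or tipped (distance of fluid_bottle from where it was at the start of the episode above 0.02 m or angle between fluid_bottle's own z axis and vertical above 0.5 rad).
It fails at once if the tin is moved more than 20 mm (distance of wax_tin from where it was at the start of the episode above 0.02 m).
It also fails if it takes over 50 s, if anything falls off the work surface, if the arm or the gripper's body presses on something with over 40 N, if the wrist force passes 120 N, or if a joint passes its speed limit or range.

### The arm

A 7-joint arm with a two-finger parallel gripper is mounted at the origin on the work surface. World frame = base frame: x ahead of the robot, y to its left, z up, the work surface at z = 0. Lengths are in m, angles in rad, forces in N, time in s.
With the tool pointing down it reaches from about 0.4 to 0.85 m from the base axis. Payload 10.4 kg.
Tool frame: the origin (TCP) lies midway between the tips of the shut fingers; the grasp point (between the pads) lies 19 mm behind it (r.tcp_to_grasp is the z of the grasp point in the tool frame, in m); z points along the fingers, x is the direction in which the jaws open and shut, and the axes are right-handed (so a half turn about z gives the same grasp; the last joint's range is limited). The gripper opens to 87 mm and grips with 3 to 60 N. Pads are 19 mm wide; open, the fingers measure 117 mm over their backs; the gripper's body (75 mm by 190 mm) begins 51 mm behind the grasp point.
Start: joints at [-0.023, 0.332, -0.065, 1.46, 0.022, 1.35, -0.088], TCP at [0.625, 0, 0.223] pointing down, gripper open.
Joint ranges: [-2.6, 2.6], [-0.5, 2.12], [-1.47, 1.34], [0.16, 2.42], [-1.27, 4.41], [0.06, 2.06], [-2.6, 2.6]. Speed limits (rad/s): [2.22, 2.22, 2.79, 2.79, 3.14, 3.14, 3.14].

### API

Orientations are given as a unit quaternion [x, y, z, w].
In Python, from bench import r, camera, close_job gives the robot as it stands. The module is installed in compiled form; this text tells all that it offers.
- The arm moves only by the shell command python3 -m crank 'ROWS' [FORCE]. ROWS is JSON, a list of rows, each an object of numbers: "x", "y", "z": the shift along the tool's x, y, z scaled (see below); "ax", "ay", "az": the turn, a rotation vector about the tool's x, y, z scaled (see below); "claw": the closure, from -1 (fully open) to 1 (shut), so that 0 is half open. A call has exactly 5 rows; each row is the pose to reach, as a shift and turn from the pose commanded when the call began, along the tool's axes at that moment; what a row does not reach only later rows make up. The controller multiplies each number of a shift by 1 m and each number of a turn by 2 rad. A row lasts 1/12 s, in which the tool goes at most 41.7 mm and 7.16 degrees, less where a joint would pass 70% of its speed; a pose out of reach is approached as far as the arm can. A call with a number of a shift or a turn outside -1 to 1 is refused whole. A call with a gripper value outside its range is refused whole. The fingers move at their own pace and stop on an object; FORCE is the grip in N (left out, the last holds). Time passes only in rows, so rows that repeat a pose let the fingers close, or fill a call up. It gives the time, the measured TCP pose, the force and the opening at its end, in the units of the state.
- r.read_state(): the state, without advancing time (a new reading comes with each control period).
- camera(name): name is "scene" or "side" or "wrist"; returns a dict with "color" (384x512x3 uint8, blue, green, red), "fx", "fy", "cx", "cy" (pixels), "eye" and "orientation" of the camera in the world. Camera axes: x right, y down, z forward; pixel columns grow to the right and rows downward; lengths in m; the calibration is good to about 2 mm. A picture is of the moment at which its call begins. There is no depth.
- close_job(): hands the job in, once; it reports no verdict.
The state is a dict: "time": time; "joint_positions": joint angles; "joint_vel": joint speeds; "joint_torque": joint torques, N m; "ee_pos": TCP position; "eef_rot": TCP orientation; "ft_force": force on the tool from outside, world axes, zero at the start; "torque": the same for the moment, N m; "width": finger opening in m.
Only numpy, scipy, OpenCV 4.12 (cv2) and the standard library are available. Lean on these libraries where they do the work, as an engineer would, in place of code of your own. Each camera call takes 0.05 s, during which the arm holds its last target. There are 200 camera calls.

## Working session

There is one attempt and no reset: what is moved stays moved. The work goes in short steps, Python scripts to look and compute and a shell command to move; the robot and the scene stay as the last step left them, time stands still between calls to the robot, and variables do not carry over. Pictures are saved under pics/ and viewed, about 8 in all and at most 12, crops included, and the job is handed in when it is done.

```bash
mkdir -p pics
cat > h.py <<'E'
import numpy as np, cv2
from scipy.spatial.transform import Rotation as R
from bench import r, camera
def snap(name,fn):
    c=camera(name); cv2.imwrite('pics/'+fn+'.png',c['color']); np.save('pics/'+fn+'.npy',np.array([c['fx'],c['fy'],c['cx'],c['cy'],*c['eye'],*np.ravel(c['orientation'])])); return c
def load(fn):
    return np.load('pics/'+fn+'.npy')
def rot(o):
    return R.from_quat(o) if len(o)==4 else R.from_matrix(np.reshape(o,(3,3)))
def ray(c,u,v):
    d=rot(c[7:]).apply([(u-c[2])/c[0],(v-c[3])/c[1],1]); return c[4:7],d
def atz(c,u,v,z):
    e,d=ray(c,u,v); return e+d*(z-e[2])/d[2]
def proj(c,P):
    p=rot(c[7:]).inv().apply(np.asarray(P)-c[4:7]); return np.c_[c[0]*p[...,0]/p[...,2]+c[2],c[1]*p[...,1]/p[...,2]+c[3]]
def tri(c1,a,c2,b):
    A=[];B=[]
    e1,d1=ray(c1,*a);e2,d2=ray(c2,*b)
    M=np.zeros((3,3));v=np.zeros(3)
    for e,d in((e1,d1),(e2,d2)):
        d=d/np.linalg.norm(d);Q=np.eye(3)-np.outer(d,d);M+=Q;v+=Q@e
    p=np.linalg.solve(M,v); return p
E
python3 - <<'E'
from h import *
for n in('scene','side'):
    c=snap(n,n); print(n,load(n).round(3))
a=cv2.imread('pics/scene.png');b=cv2.imread('pics/side.png')
s=r.read_state(); print(s['eef_rot'],s['ee_pos'],s['time'],s['width'])
E
```

```text
scene [ 4.49079e+02  4.49079e+02  2.54466e+02  1.98399e+02  1.12900e+00
  4.39000e-01  9.71000e-01  3.93000e-01  8.61000e-01 -2.94000e-01
 -1.36000e-01]
side [ 3.47469e+02  3.47469e+02  2.51371e+02  1.95334e+02  3.82000e-01
  4.00000e-01  6.33000e-01 -2.17000e-01  9.11000e-01 -3.38000e-01
  8.80000e-02]
[ 9.99999807e-01 -6.78884085e-06 -6.20287932e-04  1.84582805e-05] [ 6.24654629e-01 -3.12326349e-06  2.21859889e-01] 0.1 0.08684759203017788
```

```bash
python3 -c "
import cv2
for n in('scene','side'): cv2.imwrite('pics/%s_b.png'%n,cv2.resize(cv2.imread('pics/%s.png'%n),(800,600),interpolation=cv2.INTER_CUBIC))"
```

```text
(no output)
```

View pics/scene_b.png

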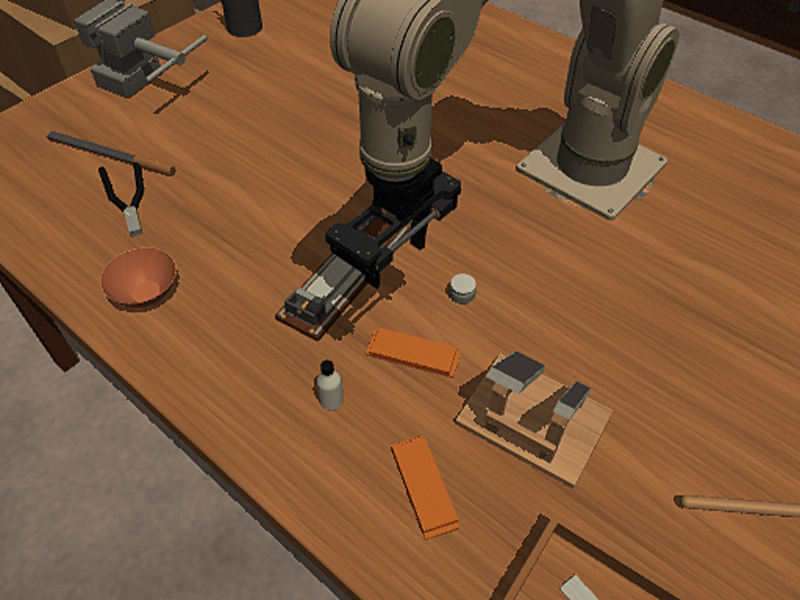

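View pics/side_b.png

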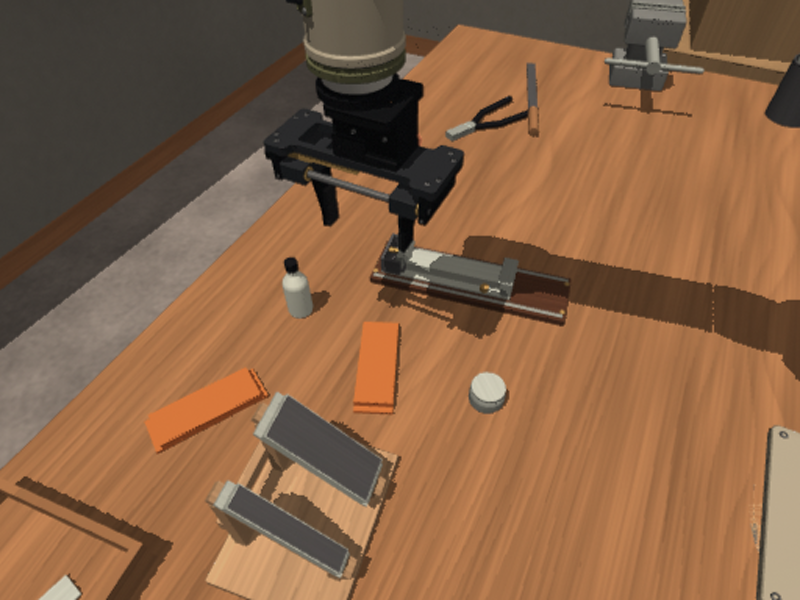

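Scene: rest with the wide plate (dark, ~ (518,372)), narrow plate (572,400), holder (275-400, 200-335), bottle (328,385), tin (462,288). Side: wide plate's dark face (265-385, 395-500), holder (372-570, 240-320). Two orange decoys are lying on the table. Next I'll enlarge the tiles to pick corners.

Run:
```python
import cv2,numpy as np
a=cv2.imread('pics/side.png');b=cv2.imread('pics/scene.png')
def t(im,x,y,w=100,h=75): 
    return cv2.resize(im[y:y+h,x:x+w],(400,300),interpolation=cv2.INTER_CUBIC)
# side plate scale 4 origin(155,248); side holder w140 ; scene
out=np.vstack([np.hstack([t(a,155,248),t(a,232,145,136,102)]),np.hstack([t(b,290,215),t(b,172,148)])])
cv2.imwrite('pics/tiles.png',out)
```

```text
(no output)
```

View pics/tiles.png

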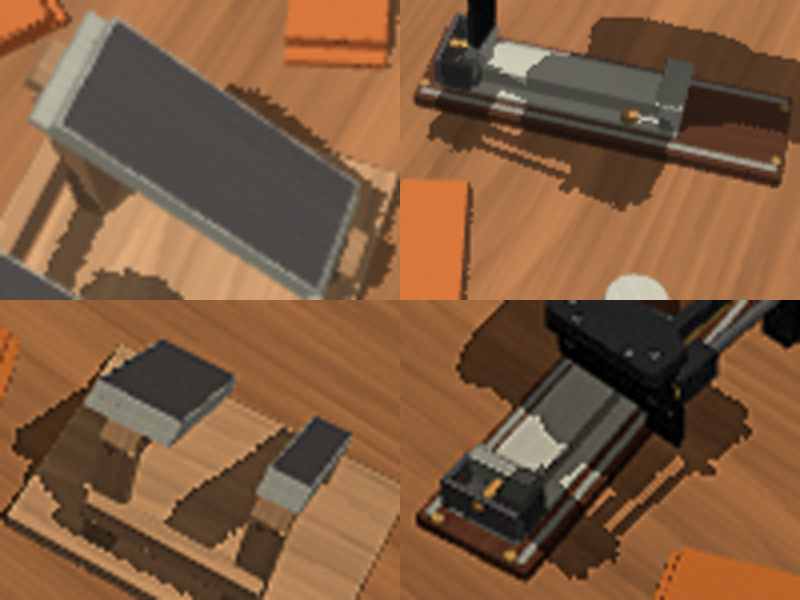

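```bash
cat > fit.py <<'E'
from h import *
from scipy.optimize import least_squares
S,C=load('side'),load('scene')
def px(o,s,pts): return np.array([(o[0]+(x+.5)/s-.5,o[1]+(y+.5)/s-.5) for x,y in pts])
# plate
L=np.array([[68,26,14],[68,-26,14],[-68,26,14],[-68,-26,14]])/1e3
sp=px((155,248),4,[(115,17),(60,127),(360,183),(322,297)])   # guess order
sc=px((290,215),4,[(90,93),(175,134),(160,40),(234,76)])
def M(p,tilt): return R.from_euler('ZY',[p[3],-tilt])
tilt=np.radians(40)
import itertools
best=None
for o1 in((0,1,2,3),(1,0,3,2)):
  for o2 in((0,1,2,3),(1,0,3,2)):
    for y0 in (0,1.57,3.14,-1.57):
      f=lambda p:np.r_[(proj(S,M(p,tilt).apply(L)+p[:3])-sp[list(o1)]).ravel(),(proj(C,M(p,tilt).apply(L)+p[:3])-sc[list(o2)]).ravel()]
      q=least_squares(f,[.6,.25,.1,y0],loss='soft_l1')
      if best is None or q.cost<best[0]: best=(q.cost,q.x,o1,o2,f(q.x).round(1))
print('plate',best)
for p,n in((sp,S),(sc,C)): pass
H=np.array([[153,46],[153,-46],[-153,46],[-153,-46]])/1e3
hs=px((232,145),400/136,[(15,91),(390,98),(381,172)])
hc=px((172,148),4,[(18,215),(127,270)])
print('holder base pts',[atz(S,*u,.014).round(4) for u in hs],[atz(C,*u,.014).round(4) for u in hc])
def g(p):
    P=np.c_[H@np.array([[np.cos(p[2]),np.sin(p[2])],[-np.sin(p[2]),np.cos(p[2])]])+p[:2],np.full(4,.014)]
    a=proj(S,P);b=proj(C,P)
    return np.r_[(a[[0,3,2]]-hs).ravel(),(b[[1,0]]-hc).ravel()] 
q=least_squares(g,[.65,-.0,0]);print('holder',q.x,q.cost,g(q.x).round(1))
E
python3 fit.py
```

```text
plate (np.float64(5.209814361522141), array([0.58236093, 0.20008111, 0.07886394, 0.1491902 ]), (1, 0, 3, 2), (1, 0, 3, 2), array([-0.1,  0.1,  0.6,  0.6, -0.9, -0.8, -0.3,  0.4,  0.4, -1.9,  0.6,
       -2.4, -0.6,  0.8, -1.1,  0.4]))
holder base pts [array([ 0.6962, -0.1147,  0.014 ]), array([ 0.412 , -0.2462,  0.014 ]), array([ 0.397 , -0.1644,  0.014 ])] [array([ 0.7104, -0.1973,  0.014 ]), array([ 0.6946, -0.11  ,  0.014 ])]
holder [ 0.55348158 -0.18086018  0.16985456] 4.976022378751859 [-1.1  1.3  1.3 -1.3  0.5  1.2 -1.2 -0.2 -0.4  0.5]
```

```bash
cat >> h.py <<'E'
def delta(pos,Rt):
    s=r.read_state(); R0=R.from_quat(s['eef_rot']); 
    d=R0.inv().apply(np.array(pos)-s['ee_pos']); w=(R0.inv()*Rt).as_rotvec()
    print('t %.2f'%s['time'],'pos',np.round(s['ee_pos'],4),'shift',d.round(4),'turn/2',(w/2).round(4),'q',np.round(s['joint_positions'],2),'F',np.round(s['ft_force'],1),'w %.4f'%s['width'])
def platepose(yaw,pitch): # pitch: +x end up
    return R.from_euler('ZY',[yaw,-pitch])
def toolR(Rp,sg=1): # tool z=-plate z, tool x = sg*plate y
    m=Rp.as_matrix(); return R.from_matrix(np.c_[sg*m[:,1],sg*m[:,0],-m[:,2]])
E
python3 - <<'E'
from h import *
S,C=load('side'),load('scene')
k=1.5625
print('tin',atz(S,488/k,405/k,0),atz(C,462/k,298/k,0.0),'bottle',atz(S,300/k,312/k,0),atz(C,331/k,402/k,0))
print('or',[atz(S,u/k,v/k,0.014).round(3) for u,v in((365,325),(375,410),(260,380),(150,440))])
P=np.array([.5824,.2001,.0789]);Rp=platepose(.149,np.radians(40));n=Rp.apply([0,0,1])
for sg in(1,-1): delta(P+n*.18,toolR(Rp,sg))
E
```

```text
tin [0.44664464 0.01592867 0.        ] [ 4.60914441e-01  1.61337478e-02 -1.11022302e-16] bottle [ 0.76090751 -0.00839141  0.        ] [ 7.65990262e-01 -1.10358538e-02  1.11022302e-16]
or [array([ 0.653, -0.021,  0.014]), array([0.573, 0.097, 0.014]), array([0.734, 0.126, 0.014]), array([0.805, 0.261, 0.014])]
t 0.10 pos [ 0.6247 -0.      0.2219] shift [-0.1567 -0.1829  0.0053] turn/2 [-0.2578  0.2993 -0.8208] q [-0.02  0.33 -0.06  1.46  0.02  1.35 -0.09] F [0.3 0.5 0.3] w 0.0868
t 0.10 pos [ 0.6247 -0.      0.2219] shift [-0.1567 -0.1829  0.0053] turn/2 [0.2878 0.2479 0.6796] q [-0.02  0.33 -0.06  1.46  0.02  1.35 -0.09] F [0.3 0.5 0.3] w 0.0868
```

```bash
python3 -m crank '[{"x":-0.012,"y":-0.014,"ax":0.023,"ay":0.02,"az":0.054,"claw":-1},{"x":-0.025,"y":-0.03,"ax":0.046,"ay":0.04,"az":0.108,"claw":-1},{"x":-0.04,"y":-0.048,"ax":0.069,"ay":0.06,"az":0.162,"claw":-1},{"x":-0.055,"y":-0.066,"ax":0.092,"ay":0.08,"az":0.216,"claw":-1},{"x":-0.07,"y":-0.082,"ax":0.115,"ay":0.1,"az":0.27,"claw":-1}]'
python3 - <<'E'
from h import *
P=np.array([.5824,.2001,.0789]);Rp=platepose(.149,np.radians(40));n=Rp.apply([0,0,1])
delta(P+n*.18,toolR(Rp,-1))
E
```

```text
t 0.10 pos [ 0.6247 -0.      0.2219] shift [-0.1567 -0.1829  0.0053] turn/2 [0.2878 0.2479 0.6796] q [-0.02  0.33 -0.06  1.46  0.02  1.35 -0.09] F [0.3 0.5 0.3] w 0.0868schema error: expected keys x, y, z, ax, ay, az, claw
```

All keys are required; resending with every key.

```bash
python3 -m crank '[{"x":-0.012,"y":-0.014,"z":0,"ax":0.023,"ay":0.02,"az":0.054,"claw":-1},{"x":-0.025,"y":-0.03,"z":0,"ax":0.046,"ay":0.04,"az":0.108,"claw":-1},{"x":-0.04,"y":-0.048,"z":0,"ax":0.069,"ay":0.06,"az":0.162,"claw":-1},{"x":-0.055,"y":-0.066,"z":0,"ax":0.092,"ay":0.08,"az":0.216,"claw":-1},{"x":-0.07,"y":-0.082,"z":0,"ax":0.115,"ay":0.1,"az":0.27,"claw":-1}]'
cat > d1.py <<'E'
from h import *
P=np.array([.5824,.2001,.0789]);Rp=platepose(.149,np.radians(40));n=Rp.apply([0,0,1])
delta(P+n*.18,toolR(Rp,-1))
E
python3 d1.py
```

```text
time: 0.52
ee_pos: [0.5542, 0.0826, 0.2222]
eef_rot: [0.951, -0.269, 0.099, -0.114]
ft_force: [-0.1, 0.3, 0.9]
width: 0.0871
t 0.52 pos [0.5542 0.0826 0.2222] shift [-0.1264 -0.0397  0.0002] turn/2 [0.1704 0.1477 0.4067] q [-0.06 -0.   -0.09  1.88 -0.15  0.99 -0.64] F [-0.1  0.3  0.9] w 0.0871
```

```bash
python3 -m crank '[{"x":-0.017,"y":-0.005,"z":0,"ax":0.021,"ay":0.018,"az":0.05,"claw":-1},{"x":-0.034,"y":-0.01,"z":0,"ax":0.042,"ay":0.036,"az":0.1,"claw":-1},{"x":-0.051,"y":-0.016,"z":0,"ax":0.063,"ay":0.055,"az":0.15,"claw":-1},{"x":-0.068,"y":-0.021,"z":0,"ax":0.084,"ay":0.073,"az":0.2,"claw":-1},{"x":-0.085,"y":-0.027,"z":0,"ax":0.105,"ay":0.091,"az":0.25,"claw":-1}]'
python3 d1.py
```

```text
time: 0.93
ee_pos: [0.496, 0.1493, 0.2186]
eef_rot: [0.827, -0.491, 0.18, -0.208]
ft_force: [1.1, 0.7, -0.5]
width: 0.0872
t 0.93 pos [0.496  0.1493 0.2186] shift [-0.0426  0.0072 -0.0069] turn/2 [0.0656 0.0572 0.1581] q [-0.06 -0.28 -0.3   2.21 -0.09  0.65 -1.38] F [ 1.1  0.7 -0.5] w 0.0872
```

```bash
python3 -m crank '[{"x":-0.012,"y":0.002,"z":0,"ax":0.018,"ay":0.016,"az":0.045,"claw":-1},{"x":-0.024,"y":0.004,"z":0,"ax":0.036,"ay":0.032,"az":0.09,"claw":-1},{"x":-0.036,"y":0.006,"z":0.005,"ax":0.054,"ay":0.048,"az":0.13,"claw":-1},{"x":-0.042,"y":0.007,"z":0.01,"ax":0.066,"ay":0.057,"az":0.158,"claw":-1},{"x":-0.042,"y":0.007,"z":0.015,"ax":0.066,"ay":0.057,"az":0.158,"claw":-1}]'
python3 d1.py
python3 - <<'E'
from h import *
snap('wrist','w1'); print(load('w1').round(3))
cv2.imwrite('pics/w1b.png',cv2.resize(cv2.imread('pics/w1.png'),(800,600),interpolation=cv2.INTER_CUBIC))
E
```

```text
time: 1.35
ee_pos: [0.4786, 0.1871, 0.1976]
eef_rot: [0.714, -0.611, 0.223, -0.259]
ft_force: [-0.0, -0.3, 0.3]
width: 0.087
t 1.35 pos [0.4786 0.1871 0.1976] shift [ 0.0026 -0.0038 -0.0218] turn/2 [0.0001 0.0006 0.0028] q [ 0.16 -0.37 -0.7   2.32  0.1   0.46 -2.08] F [-0.  -0.3  0.3] w 0.0870
[ 3.23880e+02  3.23880e+02  2.57411e+02  1.94440e+02  4.26000e-01
  1.80000e-01  3.65000e-01  7.40000e-01 -6.34000e-01  1.46000e-01
 -1.69000e-01]
```

View pics/w1b.png

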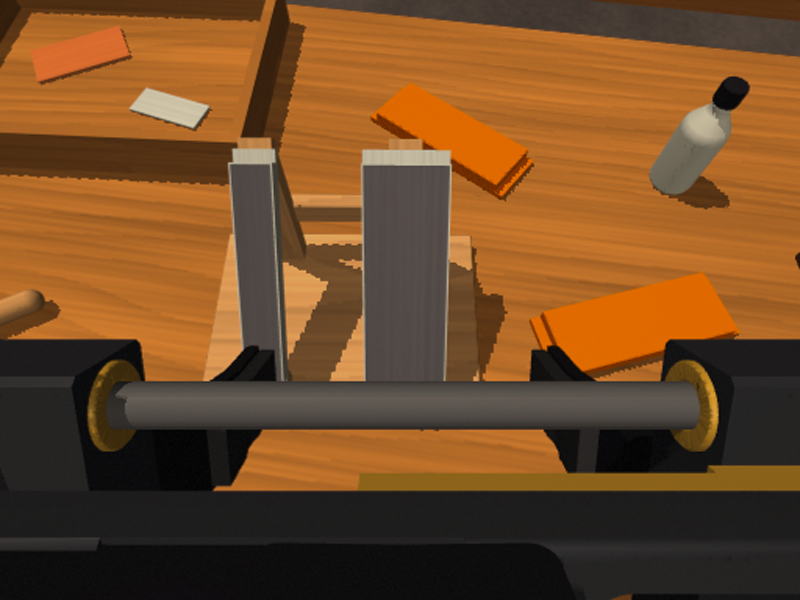

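Run:
```python
from h import *
W=load('w1');k=1.5625
P=np.array([.5824,.2001,.0789]);Rp=platepose(.149,np.radians(40))
L=np.array([[68,26,14],[68,-26,14],[76,26,5],[76,-26,5],[-68,26,14],[-68,-26,14]])/1e3
pr=lambda P,Rp:proj(W,Rp.apply(L)+P)*k
print(pr(P,Rp).round(0).tolist())
from scipy.optimize import least_squares
# corners 364,165 / 450,165 ; points at row 380 on edges
def f(p):
    Pq=P+Rp.apply([p[0],p[1],0]); Rq=platepose(.149+p[2],np.radians(40))
    q=pr(Pq,Rq); 
    xa=lambda a,b,row:a[0]+(b[0]-a[0])*(row-a[1])/(b[1]-a[1])
    return np.r_[q[0]-[364,164],q[1]-[451,164],xa(q[0],q[4],378)-366,xa(q[1],q[5],378)-445]
s=least_squares(f,[0,0,0]);print(s.x,s.fun.round(1),P+Rp.apply([s.x[0],s.x[1],0]))
```

```text
[[364.0, 166.0], [453.0, 167.0], [365.0, 153.0], [452.0, 153.0], [367.0, 383.0], [447.0, 383.0]]
[ 0.00145136  0.00089516 -0.00236051] [-1.1 -0.3  1.   0.3 -0.5  0.7] [0.5833666  0.20115029 0.07983292]
```

```bash
cat > d2.py <<'E'
import sys
from h import *
P=np.array([.583,.2007,.0792]);Rp=platepose(.148,np.radians(40));n=Rp.apply([0,0,1])
delta(P+n*float(sys.argv[1]),toolR(Rp,-1))
E
python3 d2.py .04; python3 d2.py -.008
```

```text
t 1.40 pos [0.4795 0.1858 0.1973] shift [ 0.0008 -0.0044  0.1177] turn/2 [0.0011 0.0009 0.0046] q [ 0.16 -0.36 -0.7   2.32  0.1   0.46 -2.07] F [-0.3 -0.6 -0.9] w 0.0871
t 1.40 pos [0.4795 0.1858 0.1973] shift [ 0.0009 -0.0045  0.1657] turn/2 [0.0011 0.0009 0.0046] q [ 0.16 -0.36 -0.7   2.32  0.1   0.46 -2.07] F [-0.3 -0.6 -0.9] w 0.0871
```

```bash
python3 -m crank '[{"x":0,"y":-0.002,"z":0.025,"ax":0.001,"ay":0.001,"az":0.004,"claw":-1},{"x":0.001,"y":-0.004,"z":0.05,"ax":0.001,"ay":0.001,"az":0.004,"claw":-1},{"x":0.001,"y":-0.004,"z":0.08,"ax":0.001,"ay":0.001,"az":0.004,"claw":-1},{"x":0.001,"y":-0.004,"z":0.105,"ax":0.001,"ay":0.001,"az":0.004,"claw":-1},{"x":0.001,"y":-0.004,"z":0.118,"ax":0.001,"ay":0.001,"az":0.004,"claw":-1}]'
python3 d2.py -.008
```

```text
time: 1.82
ee_pos: [0.5477, 0.1868, 0.1276]
eef_rot: [0.716, -0.612, 0.218, -0.257]
ft_force: [0.3, -2.1, -1.8]
width: 0.0869
t 1.82 pos [0.5477 0.1868 0.1276] shift [-0.008   0.002   0.0689] turn/2 [0.0055 0.004  0.0028] q [ 0.69 -0.01 -1.2   2.25  0.74  0.32 -2.58] F [ 0.3 -2.1 -1.8] w 0.0869
```

The last joint is near its limit (−2.58), so I'll turn half a turn about tool z (the grasp is the same) before going in.

```bash
python3 -m crank '[{"x":0,"y":0,"z":-0.01,"ax":0,"ay":0,"az":-0.06,"claw":-1},{"x":0,"y":0,"z":-0.02,"ax":0,"ay":0,"az":-0.12,"claw":-1},{"x":0,"y":0,"z":-0.02,"ax":0,"ay":0,"az":-0.18,"claw":-1},{"x":0,"y":0,"z":-0.02,"ax":0,"ay":0,"az":-0.24,"claw":-1},{"x":0,"y":0,"z":-0.02,"ax":0,"ay":0,"az":-0.3,"claw":-1}]' | head -3
python3 -m crank '[{"x":0,"y":0,"z":0,"ax":0,"ay":0,"az":-0.06,"claw":-1},{"x":0,"y":0,"z":0,"ax":0,"ay":0,"az":-0.12,"claw":-1},{"x":0,"y":0,"z":0,"ax":0,"ay":0,"az":-0.18,"claw":-1},{"x":0,"y":0,"z":0,"ax":0,"ay":0,"az":-0.24,"claw":-1},{"x":0,"y":0,"z":0,"ax":0,"ay":0,"az":-0.3,"claw":-1}]' | head -3
sed -i 's/toolR(Rp,-1)/toolR(Rp,1)/' d2.py; python3 d2.py .08
```

```text
time: 2.23
ee_pos: [0.5359, 0.1837, 0.1435]
eef_rot: [0.851, -0.403, 0.278, -0.19]
time: 2.65
ee_pos: [0.5357, 0.1837, 0.143]
eef_rot: [0.932, -0.133, 0.321, -0.1]
t 2.65 pos [0.5357 0.1837 0.143 ] shift [-0.0071 -0.0075  0.0006] turn/2 [-0.0076  0.0037 -1.0026] q [ 0.39 -0.1  -0.91  2.27  0.51  0.32 -1.25] F [-0.4  0.1 -0.9] w 0.0872
```

```bash
for i in 1; do python3 -m crank '[{"x":0,"y":0,"z":0,"ax":0,"ay":0,"az":-0.062,"claw":-1},{"x":0,"y":0,"z":0,"ax":0,"ay":0,"az":-0.124,"claw":-1},{"x":0,"y":0,"z":0,"ax":0,"ay":0,"az":-0.186,"claw":-1},{"x":0,"y":0,"z":0,"ax":0,"ay":0,"az":-0.248,"claw":-1},{"x":0,"y":0,"z":0,"ax":0,"ay":0,"az":-0.31,"claw":-1}]' | head -3
python3 -m crank '[{"x":0,"y":0,"z":0,"ax":0,"ay":0,"az":-0.062,"claw":-1},{"x":0,"y":0,"z":0,"ax":0,"ay":0,"az":-0.124,"claw":-1},{"x":0,"y":0,"z":0,"ax":0,"ay":0,"az":-0.186,"claw":-1},{"x":0,"y":0,"z":0,"ax":0,"ay":0,"az":-0.248,"claw":-1},{"x":0,"y":0,"z":0,"ax":0,"ay":0,"az":-0.31,"claw":-1}]' | head -3
python3 -m crank '[{"x":0,"y":0,"z":0,"ax":0,"ay":0,"az":-0.062,"claw":-1},{"x":0,"y":0,"z":0,"ax":0,"ay":0,"az":-0.124,"claw":-1},{"x":0,"y":0,"z":0,"ax":0,"ay":0,"az":-0.186,"claw":-1},{"x":0,"y":0,"z":0,"ax":0,"ay":0,"az":-0.248,"claw":-1},{"x":0,"y":0,"z":0,"ax":0,"ay":0,"az":-0.31,"claw":-1}]' | head -3
done; python3 d2.py .04;python3 d2.py -.008
```

```text
time: 3.07
ee_pos: [0.5357, 0.1837, 0.1429]
eef_rot: [0.928, 0.158, 0.336, 0.003]
time: 3.48
ee_pos: [0.5357, 0.1837, 0.1428]
eef_rot: [0.836, 0.433, 0.319, 0.105]
time: 3.9
ee_pos: [0.5357, 0.1836, 0.1428]
eef_rot: [0.664, 0.668, 0.272, 0.198]
t 3.90 pos [0.5357 0.1836 0.1428] shift [ 0.0091 -0.004   0.0405] turn/2 [-0.0065 -0.003  -0.0724] q [ 0.13 -0.09 -0.66  2.28  0.58  0.34  0.53] F [-0.1 -0.7 -0.5] w 0.0870
t 3.90 pos [0.5357 0.1836 0.1428] shift [ 0.0089 -0.0033  0.0885] turn/2 [-0.0065 -0.003  -0.0724] q [ 0.13 -0.09 -0.66  2.28  0.58  0.34  0.53] F [-0.1 -0.7 -0.5] w 0.0870
```

Joints are comfortable now. Aligning and descending halfway.

```bash
python3 -m crank '[{"x":0.005,"y":-0.002,"z":0,"ax":-0.004,"ay":-0.002,"az":-0.05,"claw":-1},{"x":0.009,"y":-0.004,"z":0.005,"ax":-0.0065,"ay":-0.003,"az":-0.0724,"claw":-1},{"x":0.009,"y":-0.004,"z":0.02,"ax":-0.0065,"ay":-0.003,"az":-0.0724,"claw":-1},{"x":0.009,"y":-0.004,"z":0.035,"ax":-0.0065,"ay":-0.003,"az":-0.0724,"claw":-1},{"x":0.009,"y":-0.004,"z":0.04,"ax":-0.0065,"ay":-0.003,"az":-0.0724,"claw":-1}]' >/dev/null
python3 d2.py -.008
```

```text
t 4.32 pos [0.5579 0.1965 0.1088] shift [0.0005 0.0005 0.047 ] turn/2 [-0.0004  0.0004 -0.0031] q [ 0.15  0.06 -0.72  2.26  1.04  0.35  0.24] F [-0.9 -0.7  0.3] w 0.0869
```

```bash
python3 -m crank '[{"x":0,"y":0,"z":0.01,"ax":0,"ay":0,"az":-0.003,"claw":-1},{"x":0,"y":0,"z":0.02,"ax":0,"ay":0,"az":-0.003,"claw":-1},{"x":0,"y":0,"z":0.03,"ax":0,"ay":0,"az":-0.003,"claw":-1},{"x":0,"y":0,"z":0.04,"ax":0,"ay":0,"az":-0.003,"claw":-1},{"x":0,"y":0,"z":0.047,"ax":0,"ay":0,"az":-0.003,"claw":-1}]' >/dev/null
python3 d2.py -.008
python3 -m crank '[{"x":0,"y":0,"z":0,"ax":0,"ay":0,"az":0,"claw":0},{"x":0,"y":0,"z":0,"ax":0,"ay":0,"az":0,"claw":0.5},{"x":0,"y":0,"z":0,"ax":0,"ay":0,"az":0,"claw":1},{"x":0,"y":0,"z":0,"ax":0,"ay":0,"az":0,"claw":1},{"x":0,"y":0,"z":0,"ax":0,"ay":0,"az":0,"claw":1}]' 35 >/dev/null
python3 d2.py -.008
python3 -m crank '[{"x":0,"y":0,"z":0,"ax":0,"ay":0,"az":0,"claw":1},{"x":0,"y":0,"z":0,"ax":0,"ay":0,"az":0,"claw":1},{"x":0,"y":0,"z":0,"ax":0,"ay":0,"az":0,"claw":1},{"x":0,"y":0,"z":0,"ax":0,"ay":0,"az":0,"claw":1},{"x":0,"y":0,"z":0,"ax":0,"ay":0,"az":0,"claw":1}]' 35 >/dev/null
python3 d2.py -.008
```

```text
t 4.73 pos [0.5878 0.2008 0.0731] shift [0.0006 0.0003 0.0003] turn/2 [-0.0002  0.0009  0.0002] q [ 0.09  0.21 -0.67  2.22  1.36  0.37 -0.01] F [ 0.2 -1.1  0. ] w 0.0870
t 5.15 pos [0.5866 0.2026 0.075 ] shift [-0.0014 -0.0003  0.0023] turn/2 [ 0.001  -0.0005 -0.0005] q [ 0.1   0.2  -0.67  2.22  1.36  0.37 -0.02] F [-0.4  1.2  0.6] w 0.0612
t 5.57 pos [0.5867 0.2027 0.075 ] shift [-0.0014 -0.0003  0.0023] turn/2 [ 0.0011 -0.0004 -0.0007] q [ 0.1   0.2  -0.67  2.22  1.36  0.37 -0.02] F [-4.8 -2.6  6.6] w 0.0518
```

```bash
python3 -m crank '[{"x":0,"y":0,"z":-0.008,"ax":0,"ay":0,"az":0,"claw":1},{"x":0,"y":0,"z":-0.02,"ax":0,"ay":0,"az":0,"claw":1},{"x":0,"y":0,"z":-0.035,"ax":0,"ay":0,"az":0,"claw":1},{"x":0,"y":0,"z":-0.05,"ax":0,"ay":0,"az":0,"claw":1},{"x":0,"y":0,"z":-0.065,"ax":0,"ay":0,"az":0,"claw":1}]' >/dev/null
python3 d2.py -.008
python3 - <<'E'
from h import *
a=snap('side','s2')['color'];b=snap('scene','c2')['color']
t=lambda im,x,y:cv2.resize(im[y:y+75,x:x+132],(792,450),interpolation=cv2.INTER_CUBIC)[:, :]
o=np.vstack([cv2.resize(a[145:219,232:372],(700,370),interpolation=cv2.INTER_CUBIC)])
cv2.imwrite('pics/hs.png',o)
cv2.imwrite('pics/hc.png',cv2.resize(b[120:220,170:290],(720,600),interpolation=cv2.INTER_CUBIC))
print(r.read_state()['ft_force'])
E
```

```text
t 5.98 pos [0.544  0.1964 0.1238] shift [-0.0016  0.0013  0.0674] turn/2 [-0.0001 -0.0008 -0.0007] q [ 0.17 -0.01 -0.75  2.28  0.88  0.34  0.38] F [ 0.3  0.3 -2.6] w 0.0515
[ 1.3320458  -0.58779826 -2.43529426]
```

View pics/hs.png

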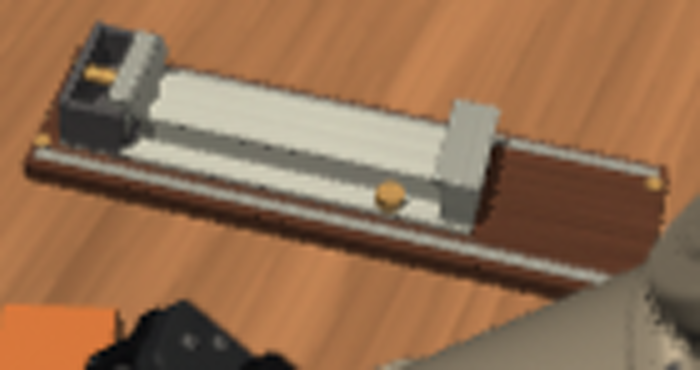

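View pics/hc.png

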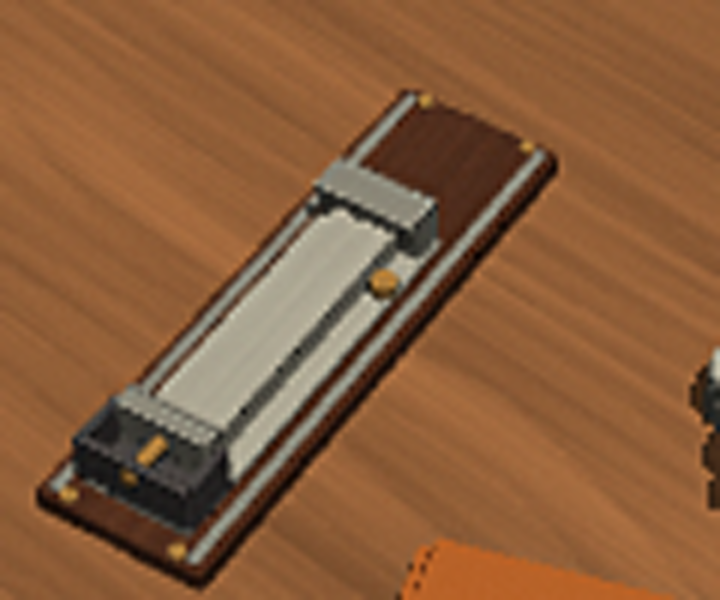

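Both views show the holder clear. The lip's front top edge is at hs (455,100)-(442,157) and hc (315,187)-(405,232). The jaw's light bar is at hs x≈133-165 and hc (120,388)-(218,435). I'll fit the base and the carriage from these.

```bash
cat > fit2.py <<'E'
from h import *
from scipy.optimize import least_squares
S,C=load('s2'),load('c2')
px=lambda o,s,p:np.array([(o[0]+(x+.5)/s-.5,o[1]+(y+.5)/s-.5) for x,y in p])
hs=lambda *p:px((232,145),5,p); hc=lambda *p:px((170,120),6,p)
def W(p,X):
    X=np.array(X,float); c,s=np.cos(p[2]),np.sin(p[2])
    return np.c_[p[0]+c*X[:,0]-s*X[:,1],p[1]+s*X[:,0]+c*X[:,1],X[:,2]]
B=np.array([[-153,-46,14],[-153,46,14],[153,-46,14],[153,46,14]])/1e3
# hc: far-left=( -x,-y)? camera looks back: left = -y
def g(p):
    a=proj(C,W(p,B))-hc((405,92),(557,157),(40,493),(202,577)); b=proj(S,W(p,B[[3,0]]))-hs((29,160),(665,170))
    return np.r_[a.ravel(),b.ravel()]
q=least_squares(g,[.553,-.181,.17]);p=q.x;print(p,q.fun.round(1))
def loc(c,u,z):
    w=atz(c,*u,z)-[p[0],p[1],0]; c_,s=np.cos(p[2]),np.sin(p[2]); return np.round([c_*w[0]+s*w[1],-s*w[0]+c_*w[1]],4)
print('lip front',[loc(C,u,.046) for u in hc((315,187),(405,232))],[loc(S,u,.046) for u in hs((455,100),(442,157))])
print('jaw top',[loc(C,u,.051) for u in hc((128,383),(222,432))],[loc(S,u,.051) for u in hs((165,38),(133,98))])
print('bed sides at jaw end etc',[loc(C,u,.034) for u in hc((160,392),(240,420),(395,240),(330,203))])
E
python3 fit2.py
```

```text
[ 0.55333458 -0.17817222  0.16094239] [ 0.4 -1.5  1.  -0.9 -0.9 -0.4 -0.   0.3 -2.2  0.6  0.8 -0.8]
lip front [array([-0.0437, -0.0261]), array([-0.0419,  0.026 ])] [array([-0.0464, -0.0272]), array([-0.0475,  0.0125])]
jaw top [array([ 0.1033, -0.026 ]), array([0.104 , 0.0256])] [array([ 0.0984, -0.0235]), array([0.101, 0.022])]
bed sides at jaw end etc [array([ 0.0895, -0.0206]), array([0.0838, 0.0193]), array([-0.0442,  0.0184]), array([-0.0479, -0.0211])]
```

```bash
cat > hook.py <<'E'
import sys
from h import *
# args: tipx(mm rel bed centre) h(mm over bed) pitch(deg) [y mm]
Y=.163; BC=np.array([.5785,-.1755,.034]); 
tx,h,p=map(float,sys.argv[1:4]); y=float(sys.argv[4]) if len(sys.argv)>4 else 0
Rp=platepose(Y,np.radians(p)); Hd=R.from_euler('Z',Y)
O=BC+Hd.apply([tx/1e3,y/1e3,h/1e3])+Rp.apply([.076,0,0])
delta(O+Rp.apply([0,0,-.0057]),toolR(Rp,1))
s=r.read_state();Rt=R.from_quat(s['eef_rot'])
m=Rt.as_matrix();Rc=R.from_matrix(np.c_[m[:,1],m[:,0],-m[:,2]])
O=np.array(s['ee_pos'])+Rc.apply([0,0,.0057]);t=Hd.inv().apply(O+Rc.apply([-.076,0,0])-BC)*1e3
e=Hd.inv()*Rc
print('now tip',t.round(1),'pitch,yaw',np.degrees(-e.as_euler('ZYX'))[[1,0]].round(2))
E
python3 hook.py -55 60 10
```

```text
t 6.08 pos [0.5447 0.1966 0.1255] shift [-0.3727 -0.0154  0.0175] turn/2 [ 0.2633  0.0025 -0.0073] q [ 0.17 -0.02 -0.75  2.28  0.88  0.34  0.38] F [ 1.3 -0.6 -2.4] w 0.0515
now tip [-34.7 373.7  46.8] pitch,yaw [40.18  0.95]
```

```bash
python3 -m crank '[{"x":0,"y":0.015,"z":-0.02,"ax":0,"ay":0,"az":0,"claw":1},{"x":-0.015,"y":0.03,"z":-0.038,"ax":0.03,"ay":0,"az":0,"claw":1},{"x":-0.04,"y":0.03,"z":-0.038,"ax":0.07,"ay":0,"az":0,"claw":1},{"x":-0.07,"y":0.028,"z":-0.035,"ax":0.12,"ay":0,"az":0,"claw":1},{"x":-0.1,"y":0.025,"z":-0.03,"ax":0.16,"ay":0,"az":0,"claw":1}]' >/dev/null
python3 hook.py -55 60 10
```

```text
t 6.50 pos [0.5575 0.1139 0.1641] shift [-0.2883 -0.0284  0.0595] turn/2 [ 0.1437  0.0091 -0.0089] q [ 0.18 -0.03 -0.51  2.08  0.14  0.64  1.29] F [ 0.7 -0.7 -3.4] w 0.0517
now tip [-44.3 290.2 101.3] pitch,yaw [26.47  0.95]
```

```bash
python3 -m crank '[{"x":-0.03,"y":-0.003,"z":0,"ax":0.03,"ay":0.002,"az":-0.002,"claw":1},{"x":-0.06,"y":-0.006,"z":0.003,"ax":0.06,"ay":0.004,"az":-0.004,"claw":1},{"x":-0.09,"y":-0.01,"z":0.006,"ax":0.09,"ay":0.006,"az":-0.006,"claw":1},{"x":-0.12,"y":-0.012,"z":0.01,"ax":0.12,"ay":0.008,"az":-0.008,"claw":1},{"x":-0.15,"y":-0.015,"z":0.013,"ax":0.143,"ay":0.009,"az":-0.009,"claw":1}]' >/dev/null
python3 hook.py -55 60 10
```

```text
t 6.92 pos [ 0.5709 -0.0399  0.1456] shift [-0.1349 -0.0006  0.0449] turn/2 [-0.001   0.0015 -0.0026] q [ 0.33  0.17 -0.35  1.84  0.04  0.96  1.69] F [ 0.4  0.6 -2.8] w 0.0512
now tip [-61.3 135.5 104.2] pitch,yaw [9.89 0.31]
```

```bash
python3 -m crank '[{"x":-0.025,"y":0,"z":0.004,"ax":0,"ay":0,"az":0,"claw":1},{"x":-0.055,"y":0,"z":0.01,"ax":0,"ay":0.0015,"az":-0.003,"claw":1},{"x":-0.085,"y":0,"z":0.02,"ax":0,"ay":0.0015,"az":-0.003,"claw":1},{"x":-0.115,"y":0,"z":0.03,"ax":0,"ay":0.0015,"az":-0.003,"claw":1},{"x":-0.135,"y":0,"z":0.035,"ax":0,"ay":0.0015,"az":-0.003,"claw":1}]' >/dev/null
python3 hook.py -55 30 10
python3 - <<'E'
from h import *
a=snap('side','s3')['color'];b=snap('scene','c3')['color']
o=np.hstack([cv2.resize(a[110:230,212:352],(467,400),interpolation=cv2.INTER_CUBIC),cv2.resize(b[120:240,170:270],(333,400),interpolation=cv2.INTER_CUBIC)])
cv2.imwrite('pics/h3.png',o)
E
```

```text
t 7.33 pos [ 0.5971 -0.174   0.1094] shift [ 0.0015 -0.0043  0.0376] turn/2 [-0.0009  0.0003 -0.0009] q [ 0.47  0.32 -0.26  1.75  0.02  0.93  1.95] F [-0.3  0.2 -3.2] w 0.0518
now tip [-57.3  -1.4  67.9] pitch,yaw [9.89 0.1 ]
```

View pics/h3.png

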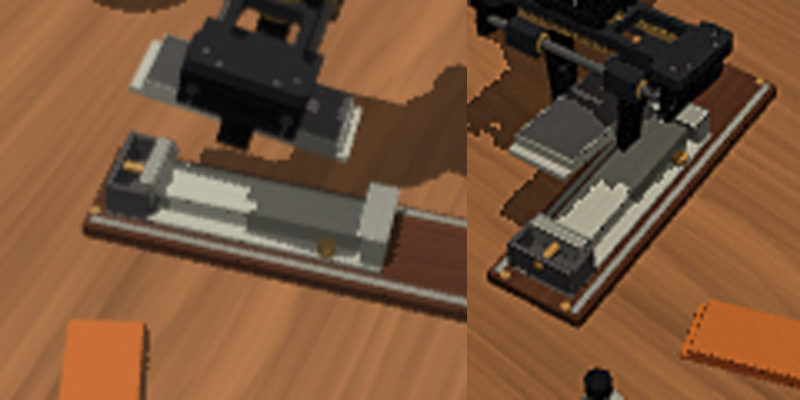

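The plate is held level-sided over the holder and all clear. I'll check its in-hand pose against the model's prediction.

Run:
```python
from h import *
s=r.read_state();m=R.from_quat(s['eef_rot']).as_matrix();Rc=R.from_matrix(np.c_[m[:,1],m[:,0],-m[:,2]])
O=np.array(s['ee_pos'])+Rc.apply([0,0,.0057])
L=np.array([[-76,26,5],[-76,-26,5],[-76,26,0],[76,26,5],[76,-26,5],[76,26,0],[68,26,14],[68,-26,14],[-68,26,14],[-68,-26,14]])/1e3
W=Rc.apply(L)+O
a=(proj(load('s3'),W)-[212,110])*3.336; b=(proj(load('c3'),W)-[170,120])*3.333+[467,0]
for l,x,y in zip(L*1e3,a.round(),b.round()): print(l,x,y)
im=cv2.imread('pics/h3.png')
```

```text
[-76.  26.   5.] [349. 162.] [679.  81.]
[-76. -26.   5.] [363. 112.] [626.  57.]
[-76.  26.   0.] [347. 167.] [679.  86.]
[76. 26.  5.] [132.  88.] [566. 178.]
[ 76. -26.   5.] [155.  42.] [510. 151.]
[76. 26.  0.] [131.  93.] [566. 184.]
[68. 26. 14.] [146.  82.] [573. 164.]
[ 68. -26.  14.] [168.  35.] [517. 136.]
[-68.  26.  14.] [341. 148.] [674.  76.]
[-68. -26.  14.] [356.  99.] [621.  52.]
```

```bash
python3 hook.py -56 12 9.5;
python3 -m crank '[{"x":0.001,"y":-0.002,"z":0.01,"ax":0,"ay":0,"az":0,"claw":1},{"x":0.0015,"y":-0.004,"z":0.025,"ax":0,"ay":0,"az":0,"claw":1},{"x":0.0015,"y":-0.007,"z":0.04,"ax":0,"ay":0,"az":0,"claw":1},{"x":0.0015,"y":-0.007,"z":0.05,"ax":0,"ay":0,"az":0,"claw":1},{"x":0.0015,"y":-0.007,"z":0.054,"ax":0,"ay":0,"az":0,"claw":1}]' >/dev/null
python3 hook.py -56 4 9.5;python3 hook.py -56 0 9.5
```

```text
t 7.43 pos [ 0.5966 -0.1752  0.1092] shift [ 0.0027 -0.0077  0.0558] turn/2 [ 0.0031  0.0005 -0.0025] q [ 0.47  0.32 -0.26  1.75  0.02  0.93  1.95] F [-1.   0.4 -3.4] w 0.0516
now tip [-57.9  -2.3  67.8] pitch,yaw [9.86 0.29]
t 7.85 pos [ 0.5997 -0.1657  0.0556] shift [-0.0063 -0.0044  0.0101] turn/2 [ 0.0045 -0.0019  0.0016] q [ 0.46  0.38 -0.26  1.79  0.04  0.82  1.93] F [-0.6  0.8 -2.6] w 0.0514
now tip [-53.3   6.   14. ] pitch,yaw [10.01 -0.18]
t 7.85 pos [ 0.5997 -0.1657  0.0556] shift [-0.0063 -0.0051  0.014 ] turn/2 [ 0.0045 -0.0019  0.0016] q [ 0.46  0.38 -0.26  1.79  0.04  0.82  1.93] F [-0.6  0.8 -2.6] w 0.0514
now tip [-53.3   6.   14. ] pitch,yaw [10.01 -0.18]
```

```bash
python3 -m crank '[{"x":0,"y":0,"z":0,"ax":0,"ay":0,"az":0,"claw":1},{"x":0,"y":0,"z":0,"ax":0,"ay":0,"az":0,"claw":1},{"x":0,"y":0,"z":0,"ax":0,"ay":0,"az":0,"claw":1},{"x":0,"y":0,"z":0,"ax":0,"ay":0,"az":0,"claw":1},{"x":0,"y":0,"z":0,"ax":0,"ay":0,"az":0,"claw":1}]' >/dev/null
python3 hook.py -56 2 9.5
```

```text
t 8.27 pos [ 0.6012 -0.1673  0.0591] shift [-0.0044 -0.0067  0.0152] turn/2 [ 0.0067 -0.0009  0.001 ] q [ 0.46  0.38 -0.26  1.79  0.04  0.82  1.94] F [ 0.1  0.7 -2.1] w 0.0515
now tip [-52.    4.2  17.2] pitch,yaw [10.27 -0.11]
```

```bash
python3 -m crank '[{"x":-0.002,"y":-0.003,"z":0.004,"ax":0.003,"ay":0,"az":0,"claw":1},{"x":-0.0045,"y":-0.006,"z":0.009,"ax":0.006,"ay":0,"az":0,"claw":1},{"x":-0.0045,"y":-0.006,"z":0.009,"ax":0.006,"ay":0,"az":0,"claw":1},{"x":-0.0045,"y":-0.006,"z":0.009,"ax":0.006,"ay":0,"az":0,"claw":1},{"x":-0.0045,"y":-0.006,"z":0.009,"ax":0.006,"ay":0,"az":0,"claw":1}]' >/dev/null
python3 hook.py -58 0 9.5
python3 -m crank '[{"x":0,"y":0,"z":0,"ax":0,"ay":0,"az":0,"claw":1},{"x":0,"y":0,"z":0,"ax":0,"ay":0,"az":0,"claw":1},{"x":0,"y":0,"z":0,"ax":0,"ay":0,"az":0,"claw":1},{"x":0,"y":0,"z":0,"ax":0,"ay":0,"az":0,"claw":1},{"x":0,"y":0,"z":0,"ax":0,"ay":0,"az":0,"claw":1}]' >/dev/null
python3 hook.py -58 0 9.5
```

```text
t 8.68 pos [ 0.5973 -0.1722  0.0483] shift [-0.0002 -0.0023  0.007 ] turn/2 [ 0.0001 -0.0013  0.0009] q [ 0.46  0.39 -0.26  1.79  0.04  0.82  1.94] F [-0.7 -0.7 -3.6] w 0.0516
now tip [-56.8   0.    7.3] pitch,yaw [ 9.52 -0.1 ]
t 9.10 pos [ 0.5974 -0.1722  0.0485] shift [-0.0002 -0.0025  0.0073] turn/2 [ 0.0003 -0.0012  0.001 ] q [ 0.46  0.39 -0.26  1.79  0.04  0.82  1.94] F [-0.3 -0.  -3.7] w 0.0518
now tip [-56.7   0.    7.5] pitch,yaw [ 9.53 -0.12]
```

Settled at h≈7.5 mm. Going down until touch.

```bash
python3 -m crank '[{"x":0,"y":-0.001,"z":0.002,"ax":0,"ay":-0.001,"az":0.001,"claw":1},{"x":0,"y":-0.001,"z":0.004,"ax":0,"ay":-0.001,"az":0.001,"claw":1},{"x":0,"y":-0.001,"z":0.0055,"ax":0,"ay":-0.001,"az":0.001,"claw":1},{"x":0,"y":-0.001,"z":0.0055,"ax":0,"ay":-0.001,"az":0.001,"claw":1},{"x":0,"y":-0.001,"z":0.0055,"ax":0,"ay":-0.001,"az":0.001,"claw":1}]' >/dev/null
python3 hook.py -58 0 9.5
python3 -m crank '[{"x":0,"y":0,"z":0.001,"ax":0,"ay":0,"az":0,"claw":1},{"x":0,"y":0,"z":0.002,"ax":0,"ay":0,"az":0,"claw":1},{"x":0,"y":0,"z":0.002,"ax":0,"ay":0,"az":0,"claw":1},{"x":0,"y":0,"z":0.002,"ax":0,"ay":0,"az":0,"claw":1},{"x":0,"y":0,"z":0.002,"ax":0,"ay":0,"az":0,"claw":1}]' >/dev/null
python3 hook.py -58 0 9.5
```

```text
t 9.52 pos [ 0.5972 -0.1721  0.0426] shift [-0.0003 -0.0013  0.0015] turn/2 [ 0.0001 -0.0003 -0.    ] q [ 0.46  0.4  -0.25  1.79  0.05  0.81  1.93] F [ 1.2  0.4 -2.4] w 0.0518
now tip [-56.9   0.3   1.7] pitch,yaw [9.51 0.  ]
t 9.93 pos [ 0.5976 -0.1722  0.0409] shift [-0.0002 -0.0014 -0.0003] turn/2 [ 0.0002 -0.0002 -0.    ] q [ 0.46  0.4  -0.25  1.79  0.05  0.8   1.93] F [-0.1 -0.6 -2.3] w 0.0514
now tip [-56.5   0.2  -0.1] pitch,yaw [9.53 0.  ]
```

```bash
python3 -m crank '[{"x":0,"y":0,"z":0.001,"ax":0,"ay":0,"az":0,"claw":1},{"x":0,"y":0,"z":0.0015,"ax":0,"ay":0,"az":0,"claw":1},{"x":0,"y":0,"z":0.0015,"ax":0,"ay":0,"az":0,"claw":1},{"x":0,"y":0,"z":0.0015,"ax":0,"ay":0,"az":0,"claw":1},{"x":0,"y":0,"z":0.0015,"ax":0,"ay":0,"az":0,"claw":1}]' >/dev/null
python3 hook.py -58 0 9.5
python3 -m crank '[{"x":0,"y":0,"z":0.001,"ax":0,"ay":0,"az":0,"claw":1},{"x":0,"y":0,"z":0.0015,"ax":0,"ay":0,"az":0,"claw":1},{"x":0,"y":0,"z":0.0015,"ax":0,"ay":0,"az":0,"claw":1},{"x":0,"y":0,"z":0.0015,"ax":0,"ay":0,"az":0,"claw":1},{"x":0,"y":0,"z":0.0015,"ax":0,"ay":0,"az":0,"claw":1}]' >/dev/null
python3 hook.py -58 0 9.5
```

```text
t 10.35 pos [ 0.5978 -0.1721  0.0394] shift [-0.0002 -0.0015 -0.0018] turn/2 [ 0.0003 -0.0003 -0.    ] q [ 0.46  0.41 -0.25  1.79  0.05  0.8   1.93] F [-0.   0.2 -2.9] w 0.0513
now tip [-56.3   0.2  -1.6] pitch,yaw [9.53 0.  ]
t 10.77 pos [ 0.598  -0.1721  0.0379] shift [-0.0002 -0.0014 -0.0033] turn/2 [ 0.0002 -0.0003 -0.    ] q [ 0.46  0.41 -0.25  1.79  0.05  0.8   1.93] F [ 0.4  0.4 -3.6] w 0.0514
now tip [-56.1   0.2  -3.1] pitch,yaw [9.52 0.  ]
```

```bash
python3 -m crank '[{"x":0,"y":0,"z":0.001,"ax":0,"ay":0,"az":0,"claw":1},{"x":0,"y":0,"z":0.0015,"ax":0,"ay":0,"az":0,"claw":1},{"x":0,"y":0,"z":0.0015,"ax":0,"ay":0,"az":0,"claw":1},{"x":0,"y":0,"z":0.0015,"ax":0,"ay":0,"az":0,"claw":1},{"x":0,"y":0,"z":0.0015,"ax":0,"ay":0,"az":0,"claw":1}]' >/dev/null
python3 hook.py -58 0 9.5
python3 -m crank '[{"x":0,"y":0,"z":0.001,"ax":0,"ay":0,"az":0,"claw":1},{"x":0,"y":0,"z":0.0015,"ax":0,"ay":0,"az":0,"claw":1},{"x":0,"y":0,"z":0.0015,"ax":0,"ay":0,"az":0,"claw":1},{"x":0,"y":0,"z":0.0015,"ax":0,"ay":0,"az":0,"claw":1},{"x":0,"y":0,"z":0.0015,"ax":0,"ay":0,"az":0,"claw":1}]' >/dev/null
python3 hook.py -58 0 9.5
```

```text
t 11.18 pos [ 0.5983 -0.1721  0.0364] shift [-0.0002 -0.0014 -0.0048] turn/2 [ 0.0002 -0.0002 -0.    ] q [ 0.46  0.41 -0.25  1.79  0.05  0.8   1.93] F [ 0.8  0.1 -3.2] w 0.0518
now tip [-55.8   0.2  -4.5] pitch,yaw [9.53 0.  ]
t 11.60 pos [ 0.5985 -0.172   0.0349] shift [-0.0002 -0.0014 -0.0063] turn/2 [ 0.0002 -0.0003  0.    ] q [ 0.45  0.41 -0.25  1.79  0.05  0.79  1.93] F [-0.5 -0.4 -2.8] w 0.0517
now tip [-55.5   0.2  -6. ] pitch,yaw [ 9.53 -0.  ]
```

No contact at a modelled −6 mm, so I need to look.

Run:
```python
from h import *
a=snap('side','s4')['color'];b=snap('scene','c4')['color']
o=np.hstack([cv2.resize(a[130:220,232:352],(533,400),interpolation=cv2.INTER_CUBIC),cv2.resize(b[140:230,185:245],(267,400),interpolation=cv2.INTER_CUBIC)])
cv2.imwrite('pics/h4.png',o)
```

```text
(no output)
```

View pics/h4.png

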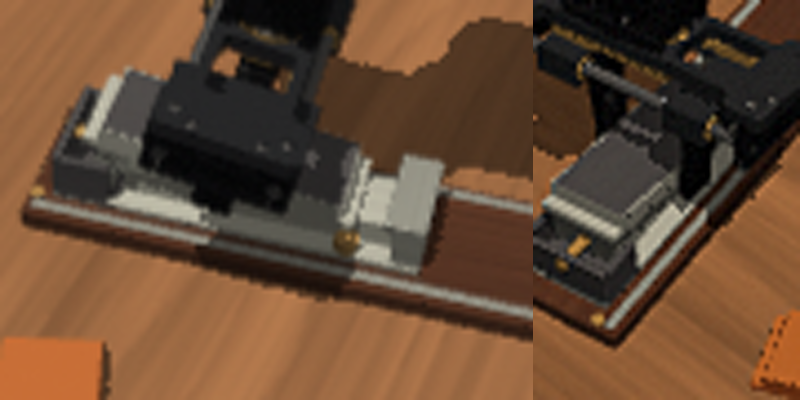

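Run:
```python
from h import *
s=r.read_state();m=R.from_quat(s['eef_rot']).as_matrix();Rc=R.from_matrix(np.c_[m[:,1],m[:,0],-m[:,2]])
L=np.array([[-76,26,5],[-76,-26,5],[-76,26,0],[76,26,5],[76,-26,5],[68,26,14],[68,-26,14],[-68,26,14],[-68,-26,14]])/1e3
for d in(0,.006):
    W=Rc.apply(L)+np.array(s['ee_pos'])+Rc.apply([0,0,.0057+d])
    a=(proj(load('s4'),W)-[232,130])*4.444; b=(proj(load('c4'),W)-[185,140])*4.444+[533,0]
    print(d)
    for l,x,y in zip(L*1e3,a.round(),b.round()): print(l,x,y)
Y=.163;BC=np.array([.5785,-.1755,.034]);Hd=R.from_euler('Z',Y)
pts=np.array([[-70.5,28,12],[-70.5,-28,12],[-70.5,17,0],[-70.5,-17,0],[77,25,17],[77,-25,17]])/1e3
W=Hd.apply(pts)+BC
print('holder',((proj(load('s4'),W)-[232,130])*4.444).round(),((proj(load('c4'),W)-[185,140])*4.444+[533,0]).round())
```

```text
0
[-76.  26.   5.] [353. 231.] [754. 105.]
[-76. -26.   5.] [372. 165.] [686.  73.]
[-76.  26.   0.] [350. 237.] [754. 111.]
[76. 26.  5.] [ 83. 140.] [612. 238.]
[ 76. -26.   5.] [112.  78.] [541. 202.]
[68. 26. 14.] [100. 133.] [621. 219.]
[ 68. -26.  14.] [128.  71.] [549. 183.]
[-68.  26.  14.] [343. 215.] [748. 100.]
[-68. -26.  14.] [362. 149.] [680.  69.]
0.006
[-76.  26.   5.] [356. 224.] [755.  98.]
[-76. -26.   5.] [375. 158.] [687.  66.]
[-76.  26.   0.] [353. 230.] [754. 104.]
[76. 26.  5.] [ 85. 132.] [613. 230.]
[ 76. -26.   5.] [113.  70.] [541. 194.]
[68. 26. 14.] [102. 125.] [621. 212.]
[ 68. -26.  14.] [130.  63.] [549. 176.]
[-68.  26.  14.] [346. 208.] [749.  93.]
[-68. -26.  14.] [366. 142.] [680.  61.]
holder [[382. 222.]
 [401. 150.]
 [383. 223.]
 [394. 180.]
 [113. 154.]
 [140.  94.]] [[768.  78.]
 [695.  44.]
 [754.  84.]
 [710.  64.]
 [628. 226.]
 [560. 192.]]
```

Run:
```python
import cv2,numpy as np
a=cv2.imread('pics/s4.png')
t=lambda x,y:cv2.resize(a[y:y+36,x:x+40],(400,360),interpolation=cv2.INTER_CUBIC)
cv2.imwrite('pics/z4.png',np.hstack([t(245,140),t(298,155)]))
```

```text
(no output)
```

View pics/z4.png

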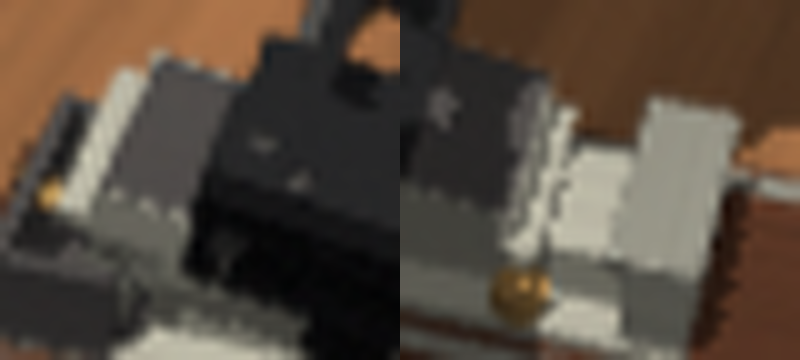

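The low end looks about 3–4 mm higher than modelled in the hand, and the holder a touch lower. That explains the missing contact, so I'll go on down by feel.

```bash
python3 -m crank '[{"x":0,"y":0,"z":0.001,"ax":0,"ay":0,"az":0,"claw":1},{"x":0,"y":0,"z":0.0015,"ax":0,"ay":0,"az":0,"claw":1},{"x":0,"y":0,"z":0.0015,"ax":0,"ay":0,"az":0,"claw":1},{"x":0,"y":0,"z":0.0015,"ax":0,"ay":0,"az":0,"claw":1},{"x":0,"y":0,"z":0.0015,"ax":0,"ay":0,"az":0,"claw":1}]' |grep force
python3 -m crank '[{"x":0,"y":0,"z":0.001,"ax":0,"ay":0,"az":0,"claw":1},{"x":0,"y":0,"z":0.0015,"ax":0,"ay":0,"az":0,"claw":1},{"x":0,"y":0,"z":0.0015,"ax":0,"ay":0,"az":0,"claw":1},{"x":0,"y":0,"z":0.0015,"ax":0,"ay":0,"az":0,"claw":1},{"x":0,"y":0,"z":0.0015,"ax":0,"ay":0,"az":0,"claw":1}]' |grep force
python3 hook.py -58 0 9.5; python3 -c "
from h import *;print(r.read_state()['torque'])"
```

```text
ft_force: [-1.5, 0.1, 0.6]
ft_force: [-0.6, -0.1, 3.0]
t 12.53 pos [ 0.5993 -0.172   0.0322] shift [-0.0001 -0.0017 -0.0091] turn/2 [ 0.0005 -0.0001  0.    ] q [ 0.45  0.42 -0.25  1.79  0.05  0.79  1.93] F [-0.6 -0.1  3. ] w 0.0517
now tip [-54.8   0.1  -8.8] pitch,yaw [ 9.55 -0.  ]
[0.0961853  0.40362047 0.01676843]
```

Contact (net +6 N). Easing slightly and sliding toward the lip.

```bash
python3 -m crank '[{"x":0,"y":-0.002,"z":-0.0008,"ax":0,"ay":0,"az":0,"claw":1},{"x":0,"y":-0.004,"z":-0.0011,"ax":0,"ay":0,"az":0,"claw":1},{"x":0,"y":-0.007,"z":-0.0017,"ax":0,"ay":0,"az":0,"claw":1},{"x":0,"y":-0.010,"z":-0.0022,"ax":0,"ay":0,"az":0,"claw":1},{"x":0,"y":-0.010,"z":-0.0022,"ax":0,"ay":0,"az":0,"claw":1}]' |grep force
python3 hook.py -70 -8 9.5
python3 -m crank '[{"x":0,"y":-0.0015,"z":-0.0003,"ax":0,"ay":0,"az":0,"claw":1},{"x":0,"y":-0.003,"z":-0.0005,"ax":0,"ay":0,"az":0,"claw":1},{"x":0,"y":-0.0045,"z":-0.0007,"ax":0,"ay":0,"az":0,"claw":1},{"x":0,"y":-0.005,"z":-0.0008,"ax":0,"ay":0,"az":0,"claw":1},{"x":0,"y":-0.005,"z":-0.0008,"ax":0,"ay":0,"az":0,"claw":1}]' |grep force
python3 hook.py -76 -8 9.5
```

```text
ft_force: [-0.9, -0.7, 0.3]
t 12.95 pos [ 0.5881 -0.1738  0.0323] shift [-0.0001 -0.0037 -0.0012] turn/2 [-0.0001 -0.0003 -0.0003] q [ 0.47  0.4  -0.25  1.82  0.05  0.78  1.94] F [-0.9 -0.7  0.3] w 0.0517
now tip [-66.2   0.1  -8.6] pitch,yaw [9.48 0.03]
ft_force: [0.8, 0.4, -1.0]
t 13.37 pos [ 0.5838 -0.1745  0.0325] shift [-0.0002 -0.0053 -0.0014] turn/2 [ 0.0002 -0.0002 -0.0001] q [ 0.47  0.39 -0.26  1.83  0.04  0.78  1.95] F [ 0.8  0.4 -1. ] w 0.0514
now tip [-70.5   0.2  -8.5] pitch,yaw [9.52 0.01]
```

```bash
python3 -m crank '[{"x":0,"y":-0.001,"z":0,"ax":0,"ay":0,"az":0,"claw":1},{"x":0,"y":-0.002,"z":0,"ax":0,"ay":0,"az":0,"claw":1},{"x":0,"y":-0.003,"z":0,"ax":0,"ay":0,"az":0,"claw":1},{"x":0,"y":-0.003,"z":0,"ax":0,"ay":0,"az":0,"claw":1},{"x":0,"y":-0.003,"z":0,"ax":0,"ay":0,"az":0,"claw":1}]' |grep force
python3 hook.py -76 -8 9.5
python3 -m crank '[{"x":0,"y":-0.001,"z":0,"ax":0,"ay":0,"az":0,"claw":1},{"x":0,"y":-0.002,"z":-0.0003,"ax":0,"ay":0,"az":0,"claw":1},{"x":0,"y":-0.003,"z":-0.0004,"ax":0,"ay":0,"az":0,"claw":1},{"x":0,"y":-0.003,"z":-0.0004,"ax":0,"ay":0,"az":0,"claw":1},{"x":0,"y":-0.003,"z":-0.0004,"ax":0,"ay":0,"az":0,"claw":1}]' |grep force
python3 hook.py -76 -8 9.5
```

```text
ft_force: [2.0, 0.2, 1.4]
t 13.78 pos [ 0.581 -0.175  0.032] shift [-0.0001 -0.0025 -0.0013] turn/2 [ 0.0002 -0.0002 -0.0001] q [ 0.47  0.39 -0.26  1.84  0.04  0.78  1.95] F [2.  0.2 1.4] w 0.0517
now tip [-73.3   0.1  -8.9] pitch,yaw [9.53 0.01]
ft_force: [0.7, 0.4, 1.1]
t 14.20 pos [ 0.5778 -0.1755  0.0318] shift [-0.0001  0.0008 -0.001 ] turn/2 [ 0.     -0.0003 -0.0001] q [ 0.48  0.38 -0.26  1.84  0.04  0.77  1.95] F [0.7 0.4 1.1] w 0.0515
now tip [-76.6   0.1  -9.2] pitch,yaw [9.5  0.01]
```

```bash
python3 -m crank '[{"x":0,"y":-0.001,"z":-0.0002,"ax":0,"ay":0,"az":0,"claw":1},{"x":0,"y":-0.002,"z":-0.0003,"ax":0,"ay":0,"az":0,"claw":1},{"x":0,"y":-0.003,"z":-0.0005,"ax":0,"ay":0,"az":0,"claw":1},{"x":0,"y":-0.003,"z":-0.0005,"ax":0,"ay":0,"az":0,"claw":1},{"x":0,"y":-0.003,"z":-0.0005,"ax":0,"ay":0,"az":0,"claw":1}]' |grep force
python3 hook.py -76 -8 9.5
python3 -m crank '[{"x":0,"y":-0.001,"z":-0.0001,"ax":0,"ay":0,"az":0,"claw":1},{"x":0,"y":-0.002,"z":-0.0003,"ax":0,"ay":0,"az":0,"claw":1},{"x":0,"y":-0.002,"z":-0.0003,"ax":0,"ay":0,"az":0,"claw":1},{"x":0,"y":-0.002,"z":-0.0003,"ax":0,"ay":0,"az":0,"claw":1},{"x":0,"y":-0.002,"z":-0.0003,"ax":0,"ay":0,"az":0,"claw":1}]' |grep force
python3 hook.py -76 -8 9.5
```

```text
ft_force: [8.5, 0.8, 0.1]
t 14.62 pos [ 0.577  -0.1756  0.0329] shift [-0.0001  0.0014  0.0002] turn/2 [0.0022 0.0002 0.0002] q [ 0.48  0.38 -0.26  1.85  0.04  0.77  1.96] F [8.5 0.8 0.1] w 0.0516
now tip [-77.4   0.1  -8.4] pitch,yaw [ 9.75 -0.02]
ft_force: [14.3, 0.9, -0.4]
t 15.03 pos [ 0.5768 -0.1756  0.0337] shift [-0.0002  0.0014  0.0011] turn/2 [0.004  0.0005 0.0005] q [ 0.48  0.37 -0.26  1.85  0.04  0.77  1.96] F [14.3  0.9 -0.4] w 0.0514
now tip [-77.5   0.1  -7.8] pitch,yaw [ 9.96 -0.06]
```

Stop met at the modelled −77.4 mm, close to the pocket's back. Relieving the push and testing the hook with a small lift.

```bash
python3 -m crank '[{"x":0,"y":0.002,"z":0,"ax":0,"ay":0,"az":0,"claw":1},{"x":0,"y":0.0035,"z":0,"ax":0,"ay":0,"az":0,"claw":1},{"x":0,"y":0.0035,"z":0,"ax":0,"ay":0,"az":0,"claw":1},{"x":0,"y":0.0035,"z":0,"ax":0,"ay":0,"az":0,"claw":1},{"x":0,"y":0.0035,"z":0,"ax":0,"ay":0,"az":0,"claw":1}]' |grep force
python3 hook.py -76 -8 9.5
python3 -m crank '[{"x":0,"y":0,"z":-0.001,"ax":0,"ay":0,"az":0,"claw":1},{"x":0,"y":0,"z":-0.002,"ax":0,"ay":0,"az":0,"claw":1},{"x":0,"y":0,"z":-0.003,"ax":0,"ay":0,"az":0,"claw":1},{"x":0,"y":0,"z":-0.004,"ax":0,"ay":0,"az":0,"claw":1},{"x":0,"y":0,"z":-0.004,"ax":0,"ay":0,"az":0,"claw":1}]' |grep force
python3 hook.py -76 -8 9.5
```

```text
ft_force: [6.0, 0.4, -0.7]
t 15.45 pos [ 0.5771 -0.1756  0.0327] shift [-0.0001  0.0014 -0.    ] turn/2 [ 0.0009 -0.0001  0.    ] q [ 0.48  0.38 -0.26  1.85  0.04  0.77  1.95] F [ 6.   0.4 -0.7] w 0.0516
now tip [-77.3   0.1  -8.4] pitch,yaw [ 9.6 -0. ]
ft_force: [6.9, -0.2, -4.8]
t 15.87 pos [ 0.5762 -0.1757  0.0363] shift [-0.0002  0.0016  0.0037] turn/2 [ 0.0008 -0.0002  0.    ] q [ 0.48  0.37 -0.26  1.85  0.04  0.78  1.96] F [ 6.9 -0.2 -4.8] w 0.0516
now tip [-78.2   0.2  -4.8] pitch,yaw [ 9.59 -0.  ]
```

```bash
python3 -m crank '[{"x":0,"y":0.002,"z":-0.001,"ax":0,"ay":0,"az":0,"claw":1},{"x":0,"y":0.002,"z":-0.002,"ax":0,"ay":0,"az":0,"claw":1},{"x":0,"y":0.002,"z":-0.003,"ax":0,"ay":0,"az":0,"claw":1},{"x":0,"y":0.002,"z":-0.003,"ax":0,"ay":0,"az":0,"claw":1},{"x":0,"y":0.002,"z":-0.003,"ax":0,"ay":0,"az":0,"claw":1}]' |grep force
python3 hook.py -76 -8 9.5
python3 - <<'E'
from h import *
a=snap('side','s5')['color'];b=snap('scene','c5')['color']
t=lambda a,x,y:cv2.resize(a[y:y+50,x:x+50],(400,400),interpolation=cv2.INTER_CUBIC)
cv2.imwrite('pics/z5.png',np.hstack([t(a,245,140),t(a,295,145)]))
E
```

```text
ft_force: [-0.6, 0.3, -6.8]
t 16.28 pos [ 0.5762 -0.1754  0.0389] shift [-0.0005  0.0011  0.0062] turn/2 [-0.0007 -0.0006 -0.0001] q [ 0.48  0.37 -0.26  1.84  0.04  0.79  1.96] F [-0.6  0.3 -6.8] w 0.0519
now tip [-78.1   0.5  -1.9] pitch,yaw [9.42 0.02]
```

View pics/z5.png

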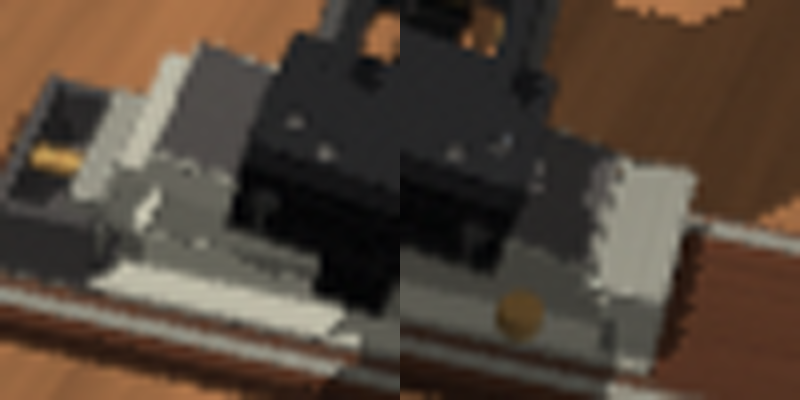

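The dark face runs right up to the lip and no tongue is showing. The lift met resistance as well, so it's hooked. Lowering the jaw end gently, then releasing.

```bash
python3 -m crank '[{"x":0,"y":0,"z":0.002,"ax":0.015,"ay":0,"az":0,"claw":1},{"x":0,"y":0,"z":0.004,"ax":0.03,"ay":0,"az":0,"claw":1},{"x":0,"y":0,"z":0.006,"ax":0.045,"ay":0,"az":0,"claw":1},{"x":0,"y":0,"z":0.008,"ax":0.06,"ay":0,"az":0,"claw":1},{"x":0,"y":0,"z":0.008,"ax":0.06,"ay":0,"az":0,"claw":1}]' |grep force
python3 hook.py -76 -8 9.5
python3 -m crank '[{"x":0,"y":0,"z":0.0005,"ax":0,"ay":0,"az":0,"claw":1},{"x":0,"y":0,"z":0.001,"ax":0,"ay":0,"az":0,"claw":1},{"x":0,"y":0,"z":0.0015,"ax":0,"ay":0,"az":0,"claw":1},{"x":0,"y":0,"z":0.002,"ax":0,"ay":0,"az":0,"claw":1},{"x":0,"y":0,"z":0.002,"ax":0,"ay":0,"az":0,"claw":1}]' |grep force
python3 hook.py -76 -8 9.5
```

```text
ft_force: [-1.3, 0.4, -0.5]
t 16.80 pos [ 0.5793 -0.1749  0.0317] shift [-0.0005 -0.0009 -0.0012] turn/2 [-0.0602 -0.0003  0.0004] q [ 0.42  0.45 -0.23  1.74  0.1   0.93  1.88] F [-1.3  0.4 -0.5] w 0.0515
now tip [-75.3   0.4  -0. ] pitch,yaw [ 2.6  -0.04]
ft_force: [-0.9, 1.1, 5.0]
t 17.22 pos [ 0.5792 -0.1753  0.0308] shift [-0.0001 -0.0007 -0.0021] turn/2 [-0.0589  0.     -0.    ] q [ 0.42  0.45 -0.23  1.74  0.1   0.92  1.89] F [-0.9  1.1  5. ] w 0.0517
now tip [-75.5   0.1  -1.1] pitch,yaw [2.76 0.  ]
```

```bash
python3 -m crank '[{"x":0,"y":0,"z":-0.0005,"ax":0,"ay":0,"az":0,"claw":0.2},{"x":0,"y":0,"z":-0.001,"ax":0,"ay":0,"az":0,"claw":-0.5},{"x":0,"y":0,"z":-0.001,"ax":0,"ay":0,"az":0,"claw":-0.7},{"x":0,"y":0,"z":-0.001,"ax":0,"ay":0,"az":0,"claw":-0.7},{"x":0,"y":0,"z":-0.001,"ax":0,"ay":0,"az":0,"claw":-0.7}]' |grep -E "force|width"
python3 -m crank '[{"x":0,"y":0,"z":-0.005,"ax":0,"ay":0,"az":0,"claw":-0.7},{"x":0,"y":0,"z":-0.015,"ax":0,"ay":0,"az":0,"claw":-0.7},{"x":0,"y":0,"z":-0.03,"ax":0,"ay":0,"az":0,"claw":-0.7},{"x":0,"y":0,"z":-0.045,"ax":0,"ay":0,"az":0,"claw":-0.7},{"x":0,"y":0,"z":-0.06,"ax":0,"ay":0,"az":0,"claw":-0.7}]' |grep -E "force|width"
cat > press.py <<'E'
import sys
from h import *
Y=.163;BC=np.array([.5785,-.1755,.034]);Hd=R.from_euler('Z',Y)
x,h=map(float,sys.argv[1:3])
delta(BC+Hd.apply([x/1e3,0,h/1e3]),toolR(platepose(Y,0),1))
s=r.read_state();print(((Hd.inv().apply(np.array(s['ee_pos'])-BC))*1e3).round(1))
E
python3 press.py 52 50
```

```text
ft_force: [0.6, -0.6, -0.1]
width: 0.0696
ft_force: [0.5, -0.3, 0.3]
width: 0.0742
t 18.05 pos [ 0.576  -0.1758  0.0923] shift [-0.0001  0.0541  0.0108] turn/2 [ 0.0234 -0.0001  0.    ] q [ 0.43  0.37 -0.24  1.7   0.08  1.04  1.9 ] F [ 0.5 -0.3  0.3] w 0.0742
[-2.5  0.1 58.3]
```

```bash
python3 -m crank '[{"x":0,"y":0.012,"z":0,"ax":0.006,"ay":0,"az":0,"claw":0},{"x":0,"y":0.024,"z":0.002,"ax":0.012,"ay":0,"az":0,"claw":1},{"x":0,"y":0.036,"z":0.004,"ax":0.018,"ay":0,"az":0,"claw":1},{"x":0,"y":0.048,"z":0.008,"ax":0.0234,"ay":0,"az":0,"claw":1},{"x":0,"y":0.055,"z":0.011,"ax":0.0234,"ay":0,"az":0,"claw":1}]' 20 >/dev/null
python3 -m crank '[{"x":0,"y":0,"z":0,"ax":0,"ay":0,"az":0,"claw":1},{"x":0,"y":0,"z":0,"ax":0,"ay":0,"az":0,"claw":1},{"x":0,"y":0,"z":0,"ax":0,"ay":0,"az":0,"claw":1},{"x":0,"y":0,"z":0,"ax":0,"ay":0,"az":0,"claw":1},{"x":0,"y":0,"z":0,"ax":0,"ay":0,"az":0,"claw":1}]' |grep -E "force|width"
python3 press.py 54 30
python3 - <<'E'
from h import *
a=snap('side','s6')['color'];b=snap('scene','c6')['color']
cv2.imwrite('pics/z6.png',np.hstack([cv2.resize(a[135:225,235:335],(444,400),interpolation=cv2.INTER_CUBIC),cv2.resize(b[135:225,175:255],(355,400),interpolation=cv2.INTER_CUBIC)]))
E
```

```text
ft_force: [0.1, -0.2, 0.7]
width: 0.0151
t 18.88 pos [ 0.6302 -0.1672  0.0827] shift [0.0002 0.0017 0.0187] turn/2 [-0.0001 -0.0001 -0.0003] q [ 0.36  0.51 -0.23  1.53  0.12  1.12  1.84] F [ 0.1 -0.2  0.7] w 0.0151
[52.3 -0.2 48.7]
```

View pics/z6.png

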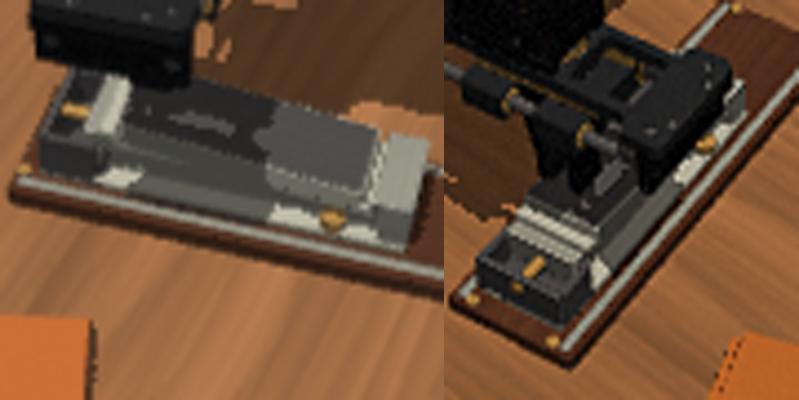

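The plate is in line, under the lip at (380,150) and resting on the jaw at (110,100). Now pressing down at 54 mm in small steps.

```bash
python3 -m crank '[{"x":0,"y":0.0015,"z":0.006,"ax":0,"ay":0,"az":0,"claw":1},{"x":0,"y":0.0015,"z":0.012,"ax":0,"ay":0,"az":0,"claw":1},{"x":0,"y":0.0015,"z":0.018,"ax":0,"ay":0,"az":0,"claw":1},{"x":0,"y":0.0015,"z":0.021,"ax":0,"ay":0,"az":0,"claw":1},{"x":0,"y":0.0015,"z":0.021,"ax":0,"ay":0,"az":0,"claw":1}]' |grep -E "force|width"
python3 press.py 54 14
python3 -m crank '[{"x":0,"y":0,"z":0.001,"ax":0,"ay":0,"az":0,"claw":1},{"x":0,"y":0,"z":0.002,"ax":0,"ay":0,"az":0,"claw":1},{"x":0,"y":0,"z":0.003,"ax":0,"ay":0,"az":0,"claw":1},{"x":0,"y":0,"z":0.004,"ax":0,"ay":0,"az":0,"claw":1},{"x":0,"y":0,"z":0.004,"ax":0,"ay":0,"az":0,"claw":1}]' |grep -E "force|width"
python3 press.py 54 14
```

```text
ft_force: [-6.4, 1.4, 17.9]
width: 0.0006
t 19.40 pos [ 0.6329 -0.1664  0.063 ] shift [-0.0001 -0.0011  0.015 ] turn/2 [0.0006 0.     0.    ] q [ 0.35  0.53 -0.22  1.54  0.13  1.09  1.84] F [-6.4  1.4 17.9] w 0.0006
[55.1  0.1 29. ]
ft_force: [-10.6, 3.8, 36.9]
width: 0.0005
t 19.82 pos [ 0.6345 -0.1662  0.0622] shift [-0.     -0.0029  0.0142] turn/2 [0.0026 0.0006 0.0002] q [ 0.35  0.53 -0.22  1.54  0.13  1.08  1.83] F [-10.6   3.8  36.9] w 0.0005
[56.8  0.  28.2]
```

Stuck at 37 N with the top ~28 mm up. The plate end is sitting on top of the jaw, so the plate is not fully in the pocket (I had eased it back in the lift test). Backing off to regrasp the middle and push it home.

```bash
python3 -m crank '[{"x":0,"y":0,"z":-0.01,"ax":0,"ay":0,"az":0,"claw":1},{"x":0,"y":0,"z":-0.025,"ax":0,"ay":0,"az":0,"claw":-0.7},{"x":0,"y":-0.01,"z":-0.035,"ax":0,"ay":0,"az":0,"claw":-0.7},{"x":0,"y":-0.025,"z":-0.035,"ax":0,"ay":0,"az":0,"claw":-0.7},{"x":0,"y":-0.04,"z":-0.035,"ax":0,"ay":0,"az":0,"claw":-0.7}]' |grep -E "force|width"
python3 -m crank '[{"x":0,"y":-0.01,"z":0,"ax":-0.02,"ay":0,"az":0,"claw":-0.7},{"x":0,"y":-0.014,"z":0,"ax":-0.045,"ay":0,"az":0,"claw":-0.7},{"x":0,"y":-0.014,"z":0,"ax":-0.045,"ay":0,"az":0,"claw":-0.7},{"x":0,"y":-0.014,"z":0,"ax":-0.045,"ay":0,"az":0,"claw":-0.7},{"x":0,"y":-0.014,"z":0,"ax":-0.045,"ay":0,"az":0,"claw":-0.7}]' |grep -E "force|width"
python3 hook.py -76 -3 6
```

```text
ft_force: [0.4, 0.4, 0.3]
width: 0.0198
ft_force: [0.4, 0.9, 0.2]
width: 0.0526
t 20.65 pos [ 0.5792 -0.175   0.0922] shift [-0.0004 -0.0058  0.0586] turn/2 [-0.0081 -0.0004  0.0002] q [ 0.44  0.35 -0.25  1.73  0.06  0.99  1.92] F [0.4 0.9 0.2] w 0.0526
now tip [-75.4   0.4  57.2] pitch,yaw [ 5.08 -0.02]
```

```bash
python3 -m crank '[{"x":0,"y":0,"z":0,"ax":0,"ay":0,"az":0,"claw":-0.8},{"x":0,"y":0,"z":0,"ax":0,"ay":0,"az":0,"claw":-0.8},{"x":0,"y":0,"z":0,"ax":-0.008,"ay":0,"az":0,"claw":-0.8},{"x":0,"y":-0.002,"z":0.01,"ax":-0.008,"ay":0,"az":0,"claw":-0.8},{"x":0,"y":-0.003,"z":0.02,"ax":-0.008,"ay":0,"az":0,"claw":-0.8}]' |grep -E "force|width"
python3 -m crank '[{"x":0,"y":0,"z":0.012,"ax":0,"ay":0,"az":0,"claw":-0.8},{"x":0,"y":-0.001,"z":0.024,"ax":0,"ay":0,"az":0,"claw":-0.8},{"x":0,"y":-0.002,"z":0.034,"ax":0,"ay":0,"az":0,"claw":-0.8},{"x":0,"y":-0.002,"z":0.038,"ax":0,"ay":0,"az":0,"claw":-0.8},{"x":0,"y":-0.002,"z":0.038,"ax":0,"ay":0,"az":0,"claw":-0.8}]' |grep -E "force|width"
python3 hook.py -76 -3 6
python3 -m crank '[{"x":0,"y":0,"z":0,"ax":0,"ay":0,"az":0,"claw":0.2},{"x":0,"y":0,"z":0,"ax":0,"ay":0,"az":0,"claw":1},{"x":0,"y":0,"z":0,"ax":0,"ay":0,"az":0,"claw":1},{"x":0,"y":0,"z":0,"ax":0,"ay":0,"az":0,"claw":1},{"x":0,"y":0,"z":0,"ax":0,"ay":0,"az":0,"claw":1}]' 25 |grep -E "force|width"
python3 hook.py -76 -3 6
```

```text
ft_force: [0.7, 0.9, -0.4]
width: 0.077
ft_force: [-0.7, -0.5, -0.3]
width: 0.0781
t 21.48 pos [ 0.5788 -0.1747  0.0323] shift [-0.0007 -0.0001 -0.001 ] turn/2 [-0.0007 -0.0009  0.    ] q [ 0.44  0.41 -0.24  1.79  0.07  0.85  1.92] F [-0.7 -0.5 -0.3] w 0.0781
now tip [-75.8   0.7  -3.9] pitch,yaw [ 5.91 -0.  ]
ft_force: [-0.1, -0.1, 0.2]
width: 0.0526
t 21.90 pos [ 0.5798 -0.1752  0.0345] shift [-0.0001 -0.0013  0.0011] turn/2 [ 0.0007 -0.0001 -0.    ] q [ 0.44  0.41 -0.24  1.79  0.07  0.86  1.92] F [-0.1 -0.1  0.2] w 0.0526
now tip [-74.8   0.1  -1.9] pitch,yaw [6.08 0.  ]
```

```bash
python3 -m crank '[{"x":0,"y":0,"z":0,"ax":0,"ay":0,"az":0,"claw":1},{"x":0,"y":-0.0005,"z":0,"ax":0,"ay":0,"az":0,"claw":1},{"x":0,"y":-0.001,"z":0,"ax":0,"ay":0,"az":0,"claw":1},{"x":0,"y":-0.0015,"z":0,"ax":0,"ay":0,"az":0,"claw":1},{"x":0,"y":-0.002,"z":0,"ax":0,"ay":0,"az":0,"claw":1}]' |grep -E "force|width"
python3 hook.py -76 -3 6
python3 -m crank '[{"x":0,"y":-0.0005,"z":0,"ax":0,"ay":0,"az":0,"claw":1},{"x":0,"y":-0.001,"z":0,"ax":0,"ay":0,"az":0,"claw":1},{"x":0,"y":-0.0015,"z":0,"ax":0,"ay":0,"az":0,"claw":1},{"x":0,"y":-0.002,"z":0,"ax":0,"ay":0,"az":0,"claw":1},{"x":0,"y":-0.002,"z":0,"ax":0,"ay":0,"az":0,"claw":1}]' |grep -E "force|width"
python3 hook.py -76 -3 6
```

```text
ft_force: [2.7, 0.2, 3.2]
width: 0.0519
t 22.32 pos [ 0.5783 -0.1754  0.0344] shift [-0.0001  0.0003  0.0011] turn/2 [ 0.0011 -0.      0.0001] q [ 0.44  0.41 -0.24  1.79  0.07  0.85  1.92] F [2.7 0.2 3.2] w 0.0519
now tip [-76.4   0.1  -2.1] pitch,yaw [ 6.13 -0.01]
ft_force: [1.3, -0.0, 0.1]
width: 0.0517
t 22.73 pos [ 0.5746 -0.1758  0.033 ] shift [-0.0003  0.0041  0.0001] turn/2 [-0.0006 -0.0005 -0.0001] q [ 0.45  0.41 -0.24  1.8   0.07  0.85  1.92] F [ 1.3 -0.   0.1] w 0.0517
now tip [-80.1   0.3  -3.2] pitch,yaw [5.93 0.01]
```

```bash
python3 -m crank '[{"x":0,"y":-0.0005,"z":0,"ax":0,"ay":0,"az":0,"claw":1},{"x":0,"y":-0.001,"z":0,"ax":0,"ay":0,"az":0,"claw":1},{"x":0,"y":-0.0015,"z":0,"ax":0,"ay":0,"az":0,"claw":1},{"x":0,"y":-0.002,"z":0,"ax":0,"ay":0,"az":0,"claw":1},{"x":0,"y":-0.002,"z":0,"ax":0,"ay":0,"az":0,"claw":1}]' |grep -E "force|width"
python3 hook.py -76 -3 6
python3 -m crank '[{"x":0,"y":-0.0005,"z":0,"ax":0,"ay":0,"az":0,"claw":1},{"x":0,"y":-0.001,"z":0,"ax":0,"ay":0,"az":0,"claw":1},{"x":0,"y":-0.0015,"z":0,"ax":0,"ay":0,"az":0,"claw":1},{"x":0,"y":-0.0015,"z":0,"ax":0,"ay":0,"az":0,"claw":1},{"x":0,"y":-0.0015,"z":0,"ax":0,"ay":0,"az":0,"claw":1}]' |grep -E "force|width"
python3 hook.py -76 -3 6
```

```text
ft_force: [6.4, 0.6, -0.7]
width: 0.0517
t 23.15 pos [ 0.5744 -0.1759  0.0337] shift [-0.0003  0.0042  0.0009] turn/2 [ 0.0012 -0.0002  0.0001] q [ 0.45  0.4  -0.24  1.8   0.07  0.85  1.92] F [ 6.4  0.6 -0.7] w 0.0517
now tip [-80.3   0.3  -2.8] pitch,yaw [ 6.13 -0.01]
ft_force: [9.1, 1.4, -1.2]
width: 0.0517
t 23.57 pos [ 0.5743 -0.1759  0.0342] shift [-0.0003  0.0043  0.0014] turn/2 [0.0025 0.0001 0.0003] q [ 0.45  0.4  -0.24  1.8   0.07  0.85  1.92] F [ 9.1  1.4 -1.2] w 0.0517
now tip [-80.4   0.2  -2.5] pitch,yaw [ 6.28 -0.03]
```

At the pocket stop (9 N). Lowering onto the jaw while keeping the push, then release.

```bash
python3 -m crank '[{"x":0,"y":0.0005,"z":0.001,"ax":0,"ay":0,"az":0,"claw":1},{"x":0,"y":0.001,"z":0.002,"ax":0.003,"ay":0,"az":0,"claw":1},{"x":0,"y":0.001,"z":0.003,"ax":0.006,"ay":0,"az":0,"claw":1},{"x":0,"y":0.001,"z":0.0035,"ax":0.006,"ay":0,"az":0,"claw":1},{"x":0,"y":0.001,"z":0.0035,"ax":0.006,"ay":0,"az":0,"claw":1}]' |grep -E "force|width"
python3 hook.py -76 -3 6
python3 -m crank '[{"x":0,"y":0,"z":0,"ax":0,"ay":0,"az":0,"claw":0.2},{"x":0,"y":0.001,"z":0,"ax":0,"ay":0,"az":0,"claw":-0.6},{"x":0,"y":0.002,"z":0,"ax":0,"ay":0,"az":0,"claw":-0.7},{"x":0,"y":0.002,"z":0,"ax":0,"ay":0,"az":0,"claw":-0.7},{"x":0,"y":0.002,"z":0,"ax":0,"ay":0,"az":0,"claw":-0.7}]' |grep -E "force|width"
python3 -m crank '[{"x":0,"y":0,"z":-0.005,"ax":0,"ay":0,"az":0,"claw":-0.7},{"x":0,"y":0,"z":-0.015,"ax":0,"ay":0,"az":0,"claw":-0.7},{"x":0,"y":0.002,"z":-0.03,"ax":0.01,"ay":0,"az":0,"claw":-0.7},{"x":0,"y":0.004,"z":-0.045,"ax":0.03,"ay":0,"az":0,"claw":0},{"x":0,"y":0.01,"z":-0.05,"ax":0.04,"ay":0,"az":0,"claw":1}]' |grep -E "force|width"
python3 press.py 50 40
```

```text
ft_force: [-1.6, 1.7, 14.2]
width: 0.0521
t 23.98 pos [ 0.5745 -0.1761  0.0316] shift [-0.0001  0.0044 -0.0013] turn/2 [-0.0048  0.0001  0.    ] q [ 0.44  0.41 -0.24  1.79  0.08  0.86  1.91] F [-1.6  1.7 14.2] w 0.0521
now tip [-80.2   0.1  -4. ] pitch,yaw [ 5.45 -0.  ]
ft_force: [-0.5, 1.4, -1.2]
width: 0.0698
ft_force: [0.7, -0.2, 1.1]
width: 0.067
t 24.82 pos [ 0.5815 -0.1756  0.0842] shift [0.0006 0.047  0.0109] turn/2 [ 0.0071  0.0006 -0.0004] q [ 0.41  0.41 -0.23  1.67  0.1   1.06  1.88] F [ 0.7 -0.2  1.1] w 0.0670
[ 2.9 -0.6 50.2]
```

```bash
python3 -m crank '[{"x":0,"y":0.012,"z":0,"ax":0.007,"ay":0,"az":0,"claw":1},{"x":0.0005,"y":0.03,"z":0,"ax":0.007,"ay":0,"az":0,"claw":1},{"x":0.0005,"y":0.045,"z":0,"ax":0.007,"ay":0,"az":0,"claw":1},{"x":0.0005,"y":0.047,"z":0,"ax":0.007,"ay":0,"az":0,"claw":1},{"x":0.0005,"y":0.047,"z":0,"ax":0.007,"ay":0,"az":0,"claw":1}]' 20 |grep -E "force|width"
python3 -m crank '[{"x":0,"y":0,"z":0,"ax":0,"ay":0,"az":0,"claw":1},{"x":0,"y":0,"z":0.006,"ax":0,"ay":0,"az":0,"claw":1},{"x":0,"y":0,"z":0.012,"ax":0,"ay":0,"az":0,"claw":1},{"x":0,"y":0,"z":0.017,"ax":0,"ay":0,"az":0,"claw":1},{"x":0,"y":0,"z":0.017,"ax":0,"ay":0,"az":0,"claw":1}]' |grep -E "force|width"
python3 press.py 51 14
```

```text
ft_force: [-0.2, 0.1, 0.5]
width: 0.0353
ft_force: [-0.3, 0.8, -0.0]
width: 0.0038
t 25.65 pos [ 0.6257 -0.1669  0.0628] shift [-0.0009  0.003   0.0147] turn/2 [-0.0014 -0.0007 -0.0001] q [ 0.36  0.52 -0.22  1.56  0.12  1.08  1.84] F [-0.3  0.8 -0. ] w 0.0038
[48.   0.9 28.8]
```

```bash
python3 -m crank '[{"x":0,"y":0.001,"z":0.002,"ax":0,"ay":0,"az":0,"claw":1},{"x":-0.001,"y":0.002,"z":0.004,"ax":0,"ay":0,"az":0,"claw":1},{"x":-0.001,"y":0.002,"z":0.006,"ax":0,"ay":0,"az":0,"claw":1},{"x":-0.001,"y":0.002,"z":0.007,"ax":0,"ay":0,"az":0,"claw":1},{"x":-0.001,"y":0.002,"z":0.007,"ax":0,"ay":0,"az":0,"claw":1}]' |grep -E "force|width"
python3 press.py 51 14
python3 -m crank '[{"x":0,"y":0,"z":0.001,"ax":0,"ay":0,"az":0,"claw":1},{"x":0,"y":0,"z":0.002,"ax":0,"ay":0,"az":0,"claw":1},{"x":0,"y":0,"z":0.003,"ax":0,"ay":0,"az":0,"claw":1},{"x":0,"y":0,"z":0.003,"ax":0,"ay":0,"az":0,"claw":1},{"x":0,"y":0,"z":0.003,"ax":0,"ay":0,"az":0,"claw":1}]' |grep -E "force|width"
python3 press.py 51 14
```

```text
ft_force: [-2.0, -0.6, 4.0]
width: 0.0005
t 26.07 pos [ 0.6297 -0.1677  0.0582] shift [ 0.0006 -0.0008  0.0102] turn/2 [ 0.0003  0.     -0.    ] q [ 0.36  0.53 -0.22  1.55  0.13  1.08  1.84] F [-2.  -0.6  4. ] w 0.0005
[51.8 -0.6 24.2]
ft_force: [-4.0, 1.1, 10.7]
width: 0.0002
t 26.48 pos [ 0.63   -0.1679  0.0563] shift [ 0.0008 -0.0011  0.0083] turn/2 [ 0.0007  0.0003 -0.0001] q [ 0.36  0.53 -0.22  1.55  0.13  1.07  1.84] F [-4.   1.1 10.7] w 0.0002
[52.1 -0.8 22.3]
```

```bash
python3 -m crank '[{"x":0,"y":0,"z":0.001,"ax":0,"ay":0,"az":0,"claw":1},{"x":0,"y":-0.0005,"z":0.002,"ax":0,"ay":0,"az":0,"claw":1},{"x":0,"y":-0.001,"z":0.003,"ax":0,"ay":0,"az":0,"claw":1},{"x":0,"y":-0.001,"z":0.003,"ax":0,"ay":0,"az":0,"claw":1},{"x":0,"y":-0.001,"z":0.003,"ax":0,"ay":0,"az":0,"claw":1}]' |grep -E "force"
python3 press.py 51 14
python3 -m crank '[{"x":0,"y":0,"z":0.001,"ax":0,"ay":0,"az":0,"claw":1},{"x":0,"y":0,"z":0.002,"ax":0,"ay":0,"az":0,"claw":1},{"x":0,"y":0,"z":0.002,"ax":0,"ay":0,"az":0,"claw":1},{"x":0,"y":0,"z":0.002,"ax":0,"ay":0,"az":0,"claw":1},{"x":0,"y":0,"z":0.002,"ax":0,"ay":0,"az":0,"claw":1}]' |grep -E "force"
python3 press.py 51 14
```

```text
ft_force: [3.1, -0.9, 3.7]
t 26.90 pos [ 0.6295 -0.1678  0.0525] shift [ 0.0007 -0.0005  0.0045] turn/2 [0.0011 0.0003 0.0001] q [ 0.36  0.53 -0.22  1.56  0.13  1.06  1.84] F [ 3.1 -0.9  3.7] w 0.0004
[51.5 -0.7 18.5]
ft_force: [-0.5, -0.2, 0.7]
t 27.32 pos [ 0.6273 -0.1675  0.0486] shift [0.0001 0.0016 0.0006] turn/2 [-0.0012 -0.0006 -0.    ] q [ 0.36  0.54 -0.22  1.56  0.13  1.06  1.84] F [-0.5 -0.2  0.7] w 0.0002
[49.4 -0.1 14.6]
```

It gave way to ~14.6 mm, about flush with home. A firm check press follows.

```bash
python3 -m crank '[{"x":0,"y":0,"z":0.001,"ax":0,"ay":0,"az":0,"claw":1},{"x":0,"y":0,"z":0.002,"ax":0,"ay":0,"az":0,"claw":1},{"x":0,"y":0,"z":0.003,"ax":0,"ay":0,"az":0,"claw":1},{"x":0,"y":0,"z":0.003,"ax":0,"ay":0,"az":0,"claw":1},{"x":0,"y":0,"z":0.003,"ax":0,"ay":0,"az":0,"claw":1}]' |grep -E "force"
python3 press.py 51 14
python3 -m crank '[{"x":0,"y":0,"z":0.001,"ax":0,"ay":0,"az":0,"claw":1},{"x":0,"y":0,"z":0.001,"ax":0,"ay":0,"az":0,"claw":1},{"x":0,"y":0,"z":0.001,"ax":0,"ay":0,"az":0,"claw":1},{"x":0,"y":0,"z":0.001,"ax":0,"ay":0,"az":0,"claw":1},{"x":0,"y":0,"z":0.001,"ax":0,"ay":0,"az":0,"claw":1}]' |grep -E "force"
python3 press.py 51 14
```

```text
ft_force: [-11.3, 2.4, 22.4]
t 27.73 pos [ 0.6275 -0.1676  0.0484] shift [0.0001 0.0014 0.0004] turn/2 [-0.001  -0.0003 -0.0001] q [ 0.36  0.54 -0.22  1.56  0.13  1.06  1.84] F [-11.3   2.4  22.4] w 0.0002
[49.6 -0.1 14.4]
ft_force: [-15.3, 3.8, 28.9]
t 28.15 pos [ 0.6275 -0.1676  0.0483] shift [0.0001 0.0014 0.0003] turn/2 [-0.0009 -0.0002 -0.0001] q [ 0.36  0.54 -0.22  1.56  0.13  1.06  1.84] F [-15.3   3.8  28.9] w 0.0004
[49.6 -0.1 14.3]
```

It is firmly seated at 14.3 mm. Retreating and doing the final look.

```bash
python3 -m crank '[{"x":0,"y":0,"z":-0.01,"ax":0,"ay":0,"az":0,"claw":1},{"x":0,"y":0,"z":-0.03,"ax":0,"ay":0,"az":0,"claw":1},{"x":0,"y":0,"z":-0.06,"ax":0,"ay":0,"az":0,"claw":1},{"x":0,"y":0,"z":-0.09,"ax":0,"ay":0,"az":0,"claw":1},{"x":0,"y":0,"z":-0.12,"ax":0,"ay":0,"az":0,"claw":1}]' |grep -E "force"
python3 -m crank '[{"x":0,"y":-0.02,"z":-0.02,"ax":0,"ay":0,"az":0,"claw":1},{"x":0,"y":-0.05,"z":-0.04,"ax":0,"ay":0,"az":0,"claw":1},{"x":0,"y":-0.08,"z":-0.06,"ax":0,"ay":0,"az":0,"claw":1},{"x":0,"y":-0.1,"z":-0.08,"ax":0,"ay":0,"az":0,"claw":1},{"x":0,"y":-0.1,"z":-0.08,"ax":0,"ay":0,"az":0,"claw":1}]' |grep -E "force|pos"
python3 - <<'E'
from h import *
a=snap('side','s7')['color'];b=snap('scene','c7')['color']
cv2.imwrite('pics/z7.png',np.vstack([np.hstack([cv2.resize(a[145:220,235:335],(400,300),interpolation=cv2.INTER_CUBIC),cv2.resize(b[135:210,175:275],(400,300),interpolation=cv2.INTER_CUBIC)]),np.hstack([cv2.resize(a,(400,300)),cv2.resize(b,(400,300))])]))
E
```

```text
ft_force: [-0.0, -0.2, -0.2]
ee_pos: [0.5277, -0.1861, 0.25]
ft_force: [1.3, 0.4, 0.4]
```

View pics/z7.png

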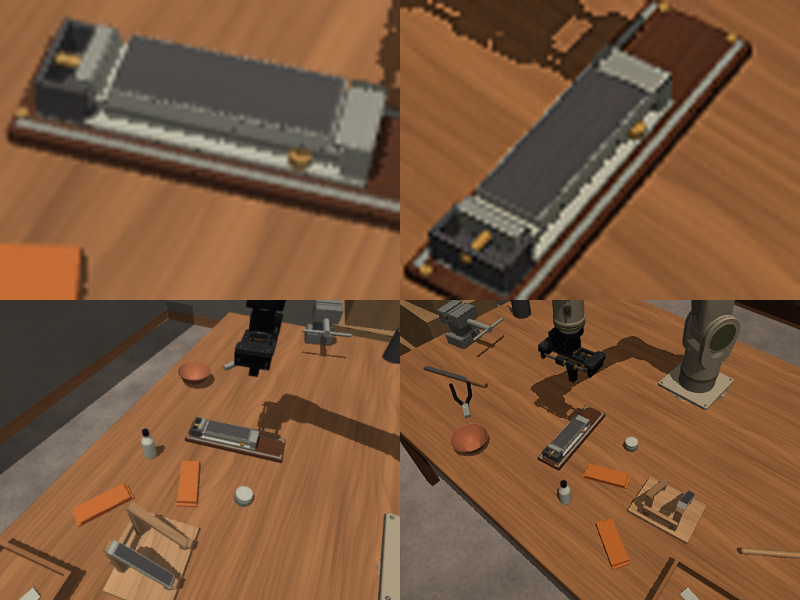

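Run:
```python
from fit2 import *
C=load('c7');S=load('s7')
c=lambda *q:px((175,135),4,q)
print('plate C',[loc(C,u,.048) for u in c((74,192),(136,223),(196,62),(250,92))])
s=lambda *q:px((235,145),4,q)
print('plate S',[loc(S,u,.048) for u in s((128,35),(107,93),(350,78),(336,137))])
```

```text
[ 0.55333458 -0.17817222  0.16094239] [ 0.4 -1.5  1.  -0.9 -0.9 -0.4 -0.   0.3 -2.2  0.6  0.8 -0.8]
lip front [array([-0.0437, -0.0261]), array([-0.0419,  0.026 ])] [array([-0.0464, -0.0272]), array([-0.0475,  0.0125])]
jaw top [array([ 0.1033, -0.026 ]), array([0.104 , 0.0256])] [array([ 0.0984, -0.0235]), array([0.101, 0.022])]
bed sides at jaw end etc [array([ 0.0895, -0.0206]), array([0.0838, 0.0193]), array([-0.0442,  0.0184]), array([-0.0479, -0.0211])]
plate C [array([ 0.0961, -0.0244]), array([0.096 , 0.0262]), array([-0.0465, -0.0225]), array([-0.0424,  0.0258])]
plate S [array([ 0.0933, -0.024 ]), array([0.0909, 0.0288]), array([-0.0451, -0.0264]), array([-0.0463,  0.0246])]
```

Centred across within about 1–2 mm and within about 0.02 rad in direction. Handing in.

```bash
python3 -c "
from bench import r,close_job
print(r.read_state()['time']); print(close_job())"
```

```text
29.0833
the job is handed in; nothing more can be done
None
```

The wide plate is mounted dark face up in the holder, hooked under the lip and held by the spring jaw. I handed the job in at 29 s; the hand-in gives no verdict.

**How it went:** I gripped the plate across its middle on the sloping rest, carried it over, and slid the low end under the lip until it met the stop. Then I pressed the other end down with shut fingers.

**What went wrong and was mended:**
- **In the hand:** the first touch on the bed came about 6 mm lower than my model of the grip said, so I found the bed by feel.
- **First press:** it stopped at 37 N. I had eased the plate back while testing the hook, so its far end sat on top of the jaw. I regrasped it, pushed it about 4–5 mm further in to the pocket's back, and the second press went home. The peak push was 37 N at the wrist, against the 60 N limit at the holder.

**Last checks:**
- **Height:** the fingertips read 14.3 mm over my estimate of the bed (14 mm expected), solid under a 29 N check press. I did not measure level separately; it looks flat in both views.
- **Position:** from the pictures it is within about 1–2 mm of the middle across. The two cameras disagree slightly on direction, by about 0.02 rad at most.
- **The rest:** the narrow plate, bottle, tin and orange look-alikes appear undisturbed, judged by eye only. The arm is clear of everything.

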